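# Restock the cowbell hanger and hang it back in its ring

## Task

Restock the bell display on the shop counter: take the empty hanger off the ring of its stand, thread every brass cowbell from the dark pad onto the hanger's open bar, and lift them all off the counter together. Then hang the loaded hanger back up by working its hook round through the ring, and leave it hanging there, roughly level, with all the bells on it; do not shift the candle under its glass bell jar, the red gift box or the candle tin.

Things in the scene. Friction and masses are not known exactly. Their poses are not given: they have to be found in the camera images.
- hanger: open-ended steel display hanger, 180 g, hung at the start by its hook in the stand's ring, about level. Origin: on the bar's axis straight below the hook; z up, x along the bar to its open tip. Bar round, 8 mm thick, from x = -55 (an 8 mm upright there, to z = 55, stops the bells) to x = 90 mm, ending in a 12 mm ball. An 8 mm arm at z = 55 runs from the upright to the hook (x = 0) and back to the grip
- grip (a point): centre of the hanger's dark wooden grip on the arm, at x = -90, y = 0, z = 55 mm of the hanger; 50 mm long (x), 16 mm wide (y), 22 mm high. Hold the hanger here, fingers closing along its y
- hook_middle (a point): centre of the hook's arc, at x = 0, y = 0, z = 85 mm of the hanger. The hook lies in the plane x = 0: 5 mm wire that rises from the arm (y = 0, z = 55) to y = -24, z = 85 mm, then follows an arc of 24 mm radius (wire centre) about this point over the top (z = 109) down to its tip at y = 21, z = 73 mm, which points down
- hook_crown (a point): underside of the top of the hook, at x = 0, y = 0, z = 106.5 mm of the hanger: it rests on ring_rim when the hanger hangs
- bar_tip (a point): end of the bar's open tip, at x = 90 mm of the hanger
- stand: fixed brass stand on a round dark foot (116 mm across, 14 mm high). Origin: centre of the foot's underside, z up. A 12 mm post rises to 240 mm (ball on top to 253 mm); from it an 8 mm arm runs along the stand's -x, towards the robot, at 240 mm, with the ring at its end. At the start the hanger's axes are parallel to the stand's: bar tip towards the post, hook tip on the +y side
- ring_center (a point): centre of the ring, at x = -130, z = 240 mm of the stand; opening 32 mm across, wire 5 mm thick. It stands upright in the stand's x-z plane, so a hook goes through it along the stand's y, tip first from -y to +y as it hung. The hook is 41 mm high from top to tip, so it does not go through level: tilt it about the bar, tip lifted by some 30 degrees, and turn it through along its arc
- ring_rim (a point): top of the bottom wire of the ring, 16 mm below ring_center, where the hook rests
- pad: dark flat counter pad 150 by 440 mm, under 1 mm thick, part of the counter; the bells stand on it in a rough row along its y. Origin: its centre
- bell_jar: candle under a glass bell jar on a round wooden base, 124 mm across, 183 mm tall, loose; origin centre of underside. Leave it alone
- gift_box: red gift box 94 x 94 x 45 mm, loose; origin centre of underside. Leave it alone
- candle_tin: round aluminium candle tin 71 mm across, 52 mm tall, loose; origin centre of underside. Leave it alone
- bell_1: little brass cowbell standing on the dark pad, mouth down, 44 mm wide (y) by 25 mm (x) at the mouth (a 1 mm lip round it), 34 by 16 mm at its top at 40 mm; above that a strap loop, opening 26 mm wide (y) and 24 mm high (z = 40 to 64 mm), strap 3 mm thick and 12 mm long in x: thread it along the bell's x, from either side. 67 mm tall, about 90 g, heavy mouth. Origin: centre of the mouth, z up. May be absent (None)
- bell_1_eye (a point): centre of the opening of bell_1's loop, 52 mm above its mouth
- bell_2: another such bell, exactly like bell_1. May be absent (None)
- bell_2_eye (a point): centre of the opening of bell_2's loop, 52 mm above its mouth
- bell_3: another such bell, exactly like bell_1. May be absent (None)
- bell_3_eye (a point): centre of the opening of bell_3's loop, 52 mm above its mouth
- bell_4: another such bell, exactly like bell_1. May be absent (None)
- bell_4_eye (a point): centre of the opening of bell_4's loop, 52 mm above its mouth
- bell_5: another such bell, exactly like bell_1. May be absent (None)
- bell_5_eye (a point): centre of the opening of bell_5's loop, 52 mm above its mouth
Things that resemble listed ones, but are neither listed nor needed, are in the scene too. What is shaped like the bell_4 but green is not meant. What is shaped like the bell_1 but green is not meant.

How it is judged:
On the way, in this order (a step that is already met when the one before it is completed fails the run):
1. the hanger is off the ring and clear of it (distance between hook_crown and ring_rim above 0.08 m), for 0.2 s.
2. all the bells are threaded on the bar and lifted off the counter together (x of bell_1_eye in the frame of hanger between -0.055 and 0.086 m and y of bell_1_eye in the frame of hanger between -0.013 and 0.013 m and z of bell_1_eye in the frame of hanger between -0.018 and 0.012 m and height (world z) of each of bell_1, bell_2, bell_3, bell_4, bell_5 above 0.015 m and x of bell_2_eye in the frame of hanger between -0.055 and 0.086 m and y of bell_2_eye in the frame of hanger between -0.013 and 0.013 m and z of bell_2_eye in the frame of hanger between -0.018 and 0.012 m and x of bell_3_eye in the frame of hanger between -0.055 and 0.086 m and y of bell_3_eye in the frame of hanger between -0.013 and 0.013 m and z of bell_3_eye in the frame of hanger between -0.018 and 0.012 m and x of bell_4_eye in the frame of hanger between -0.055 and 0.086 m and y of bell_4_eye in the frame of hanger between -0.013 and 0.013 m and z of bell_4_eye in the frame of hanger between -0.018 and 0.012 m and x of bell_5_eye in the frame of hanger between -0.055 and 0.086 m and y of bell_5_eye in the frame of hanger between -0.013 and 0.013 m and z of bell_5_eye in the frame of hanger between -0.018 and 0.012 m), for 0.3 s.
At the end, for the whole second after the job is handed in: the hanger hangs by its hook in the ring (underside of the hook's top within 12 mm of ring_rim), let go of and leaning less than 0.6 rad, and every bell present hangs on the bar (bar through its loop) with its mouth more than 15 mm above the counter (all of step 2 and distance between hook_crown and ring_rim below 0.012 m and angle between hanger's own z axis and vertical below 0.6 rad); the robot touches nothing.
It fails at once if the bell jar is shifted more than 3 cm or tipped (distance of bell_jar from where it was at the start of the episode above 0.03 m or angle between bell_jar's own z axis and vertical above 0.35 rad).
It fails at once if the gift box is shifted more than 3 cm or tipped (distance of gift_box from where it was at the start of the episode above 0.03 m or angle between gift_box's own z axis and vertical above 0.35 rad).
It fails at once if the candle tin is shifted more than 3 cm or tipped (distance of candle_tin from where it was at the start of the episode above 0.03 m or angle between candle_tin's own z axis and vertical above 0.35 rad).
It fails at once if a bell falls off the counter (height (world z) of any of bell_1, bell_2, bell_3, bell_4, bell_5 below -0.05 m).
Of bell_1, bell_2, bell_3, bell_4, bell_5 only 3 to 5 are there at a start; the rules pass over those that are not, and their reading is None.
At some moment in a run one of bell_1, bell_2, bell_3, bell_4, bell_5 may be knocked a few centimetres aside while the robot is not near it.
It also fails if it takes over 210 s, if anything falls off the work surface, if the arm or the gripper's body presses on something with over 40 N, if the wrist force passes 120 N, or if a joint passes its speed limit or range.

## Robot

A 6-joint arm with a two-finger parallel gripper is mounted at the origin on the work surface. World frame = base frame: x ahead of the robot, y to its left, z up, the work surface at z = 0. Lengths are in m, angles in rad, forces in N, time in s.
With the tool pointing down it reaches from about 0.3 to 0.85 m from the base axis. Payload 4.2 kg.
Tool frame: the origin (TCP) lies at the very end of the fingers, on their centre line; the grasp point (between the pads) lies 19 mm behind it; z points along the fingers, y is the line along which they close (so a half turn about z gives the same grasp; the last joint's range is limited). The gripper opens to 91 mm and grips with 3 to 60 N. Pads are 32 mm wide; open, the fingers measure 118 mm over their backs; the gripper's body (76 mm by 178 mm) begins 60 mm behind the grasp point.
Start: joints at [1.281, 0.32, 1.565, -0, 1.257, -0.02], TCP at [0.153, 0.554, 0.214] pointing down, gripper open.
Joint ranges: [-3.11, 3.11], [-0.84, 2.01], [0.21, 2.61], [-1.34, 4.49], [0.05, 2.63], [-2.56, 2.56]. Speed limits (rad/s): [2.57, 2.57, 3.14, 3.14, 3.14, 3.14].

## Interface

Orientations are given as [roll, pitch, yaw] about the fixed x, y, z axes, in that order (R = Rz(yaw) Ry(pitch) Rx(roll)).
In Python, from station import ctrl, cams, workorder gives the robot as it stands.
- The arm moves only by the tool step_arm, never from a script. Its argument "rows" is one flat list of numbers, 7 for each row, row after row: the opening, from 0 (shut) to 1 (fully open), then the shift along the world's x, y, z in m, then the turn, a rotation vector about the world's x, y, z in degrees. A call has 1 to 5 rows; each row is the pose to reach, as a shift and turn from the pose commanded when the call began; what a row does not reach only later rows make up. A row lasts 1/8 s, in which the tool goes at most 62.5 mm and 10.7 degrees, less where a joint would pass 70% of its speed; a pose out of reach is approached as far as the arm can. A call with a gripper value outside its range is refused whole. The fingers move at their own pace and stop on an object; the grip force is fixed at half the most. Time passes only in rows, so rows that repeat a pose let the fingers close. It gives the time, the measured TCP pose, the force, the opening and the grip force at its end, in the units of the state.
- ctrl.get_obs(): the state, without advancing time (a new reading comes with each control period).
- cams.grab_frame(name): name is "side" or "top" or "wrist"; returns a dict with "img" (400x640x3 uint8, red, green, blue), "K" (3x3 intrinsics, pixels), "k1" (the pictures are not rectified: a ray, as slopes to the right and down, at radius r is drawn at 1 + k1 r^2 times it, then the intrinsics apply), "xyz" and "orientation" of the camera in the world; the wrist camera has in their place "T_tool_cam" (4x4, takes a point from camera to tool coordinates, whose origin is the TCP and whose axes are the flange's). Camera axes: x right, y down, z forward; pixel columns grow to the right and rows downward; lengths in m; the calibration is good to about 2 mm. A picture is of the moment at which its call begins: read the wrist's pose just before it. There is no depth.
- workorder.sign_off(): hands the job in; it is judged then, once.
The state is a dict: "clock": time; "joints": joint angles; "joint_vel": joint speeds; "tau": joint torques, N m; "ee_pos": TCP position; "ee_rot": TCP orientation; "contact_force": force on the tool from outside, world axes, zero at the start; "torque": the same for the moment, N m; "opening": finger opening in m; "gripper_force": force on a finger pad.
Only numpy, scipy, OpenCV 4.12 (cv2) and the standard library are available. Lean on these libraries where they do the work, as an engineer would, in place of code of your own. Each camera call takes 0.05 s, during which the arm holds its last target. There are 200 camera calls.

## Working session

There is one attempt and no reset: what is moved stays moved. The work goes in short steps, Python scripts to look and compute and a tool call to move; the robot and the scene stay as the last step left them, time stands still between calls to the robot, and variables do not carry over. Pictures are saved under pics/ and viewed, at most 14 in all, crops included, and the job is handed in when it is done.

Besides the shell and the picture viewer there is one more tool, called after "Emit:" by a JSON object that holds its "name" and its "arguments". step_arm: Moves the arm, as the interface text tells. Its arguments: {"type":"object","properties":{"rows":{"type":"array","items":{"type":"number"}}},"required":["rows"]}

```bash
ls; mkdir -p pics; cat > h.py <<'E'
import numpy as np, cv2
from scipy.spatial.transform import Rotation as R
from station import ctrl, cams, workorder
def grab(n):
    o=ctrl.get_obs(); f=cams.grab_frame(n)
    if n=="wrist":
        T=np.eye(4); T[:3,:3]=R.from_euler('xyz',o['ee_rot']).as_matrix(); T[:3,3]=o['ee_pos']
        f['T']=T@np.array(f['T_tool_cam'])
    else:
        T=np.eye(4); q=np.array(f['orientation'],float)
        T[:3,:3]=q if q.shape==(3,3) else R.from_euler('xyz',q).as_matrix(); T[:3,3]=f['xyz']; f['T']=T
    f['K']=np.array(f['K']); return f
def D(f): return np.array([f['k1'],0,0,0,0.])
def ray(f,uv):
    p=cv2.undistortPoints(np.array(uv,float).reshape(-1,1,2),f['K'],D(f)).reshape(-1,2)
    d=np.c_[p,np.ones(len(p))]@f['T'][:3,:3].T
    return f['T'][:3,3],d
def onz(f,uv,z):
    c,d=ray(f,uv); return c+d*((z-c[2])/d[:,2])[:,None]
def proj(f,P):
    P=np.atleast_2d(P).astype(float); q=(P-f['T'][:3,3])@f['T'][:3,:3]
    return cv2.projectPoints(q,np.zeros(3),np.zeros(3),f['K'],D(f))[0].reshape(-1,2)
def tri(f1,uv1,f2,uv2):
    c1,d1=ray(f1,uv1);c2,d2=ray(f2,uv2);d1=d1[0];d2=d2[0]
    s=np.linalg.lstsq(np.c_[d1,-d2],c2-c1,rcond=None)[0]
    a=c1+s[0]*d1;b=c2+s[1]*d2
    return (a+b)/2,np.linalg.norm(a-b)
def save(f,n,crop=None,sc=1):
    im=f['img'][:,:,::-1]
    if crop: u0,v0,u1,v1=crop; im=im[v0:v1,u0:u1]
    cv2.imwrite('pics/'+n+'.png',cv2.resize(im,None,fx=sc,fy=sc,interpolation=cv2.INTER_CUBIC))
E
python3 - <<'E'
from h import *
o=ctrl.get_obs(); print(o)
import pickle
for n in("side","top"):
    f=grab(n); save(f,n+'0',sc=1.25); print(n,f['T'].round(3).tolist(),f['K'].tolist(),f['k1']); pickle.dump(f,open(n+'0.pkl','wb'))
E
```

```text
pics
{'clock': 0.0, 'joints': array([ 1.28103012e+00,  3.20266758e-01,  1.56563989e+00, -2.36318750e-05,
        1.25738280e+00, -1.99950130e-02]), 'joint_vel': array([-0.00162615, -0.00050339,  0.0035579 ,  0.00067476,  0.0003094 ,
        0.00048699]), 'tau': array([-3.00950465e-03, -4.12463737e+01, -2.31971580e+01,  7.25627365e-02,
        4.58649639e-02, -1.45558815e-04]), 'ee_pos': array([0.15310853, 0.55373605, 0.21314991]), 'ee_rot': array([-3.13989575e+00, -1.14613215e-05,  2.87182875e+00]), 'contact_force': array([ 0.34224614, -0.64897908, -0.65299823]), 'torque': array([ 0.02621562,  0.02823793, -0.01535942]), 'gripper_force': 0.0, 'opening': 0.09119296327317639}
side [[0.706, -0.431, 0.562, -0.035], [-0.708, -0.415, 0.571, -0.684], [-0.012, -0.801, -0.598, 0.827], [0.0, 0.0, 0.0, 1.0]] [[376.6328721173877, 0.0, 318.56102710668443], [0.0, 376.6328721173877, 197.15167998068617], [0.0, 0.0, 1.0]] -0.07569754714234173
top [[-0.011, -0.983, 0.184, 0.266], [-1.0, 0.012, 0.0, -0.051], [-0.002, -0.184, -0.983, 1.833], [0.0, 0.0, 0.0, 1.0]] [[464.13990256643757, 0.0, 323.25308532407877], [0.0, 464.13990256643757, 198.23838743340147], [0.0, 0.0, 1.0]] 0.025743532575828582
```

View pics/side0.png

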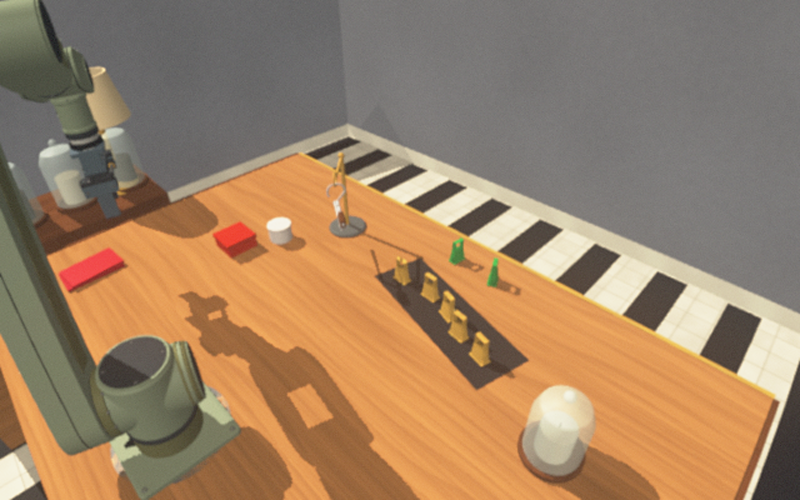

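View pics/top0.png

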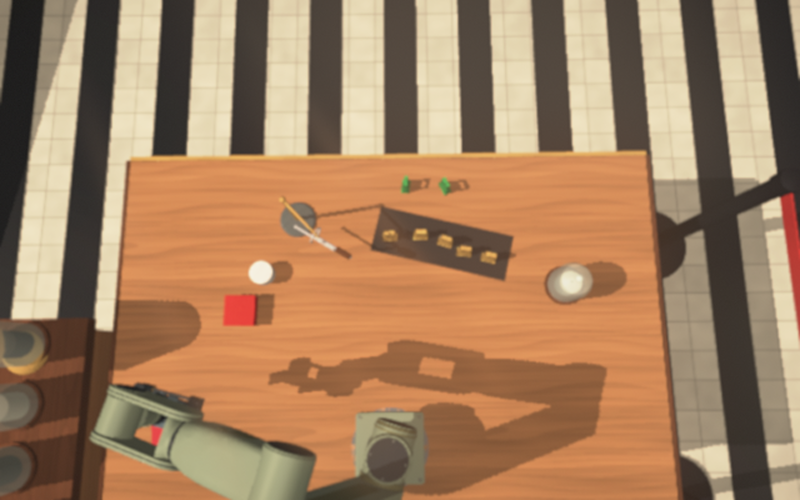

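Both views show five brass bells, on the pad: side crop px (402,270), (431,288), (448,306), (459,327), (481,349) and top px (390,236), (420,235), (445,241), (464,250), (489,256). The two green ones at top (405,185), (445,186) are off the pad and the wrong colour, so I exclude them. The stand foot is at top (298,220), with the hanger's dark grip near (345,253).

```bash
python3 - <<'E'
from h import *
import pickle
t=pickle.load(open('top0.pkl','rb'));s=pickle.load(open('side0.pkl','rb'))
def blobs(f,lo,hi,amin,roi):
    h=cv2.cvtColor(f['img'],cv2.COLOR_RGB2HSV); m=cv2.inRange(h,lo,hi)
    z=np.zeros_like(m);u0,v0,u1,v1=roi;z[v0:v1,u0:u1]=m[v0:v1,u0:u1]
    n,l,st,c=cv2.connectedComponentsWithStats(z)
    return [(st[i].tolist(),c[i].round(1).tolist()) for i in range(1,n) if st[i][4]>=amin],l
T=lambda u,v:[u/1.25,v/1.25]
# bells mid height 35mm
b=onz(t,[T(390,236),T(420,235),T(445,241),T(464,250),T(489,256)],.04);print('bells top',b.round(3).tolist())
b=onz(s,[T(402,272),T(431,288),T(448,306),T(459,327),T(481,349)],.035);print('bells side',b.round(3).tolist())
print('pad',onz(t,[T(380,206),T(513,237),T(503,280),T(371,246)],0).round(3).tolist())
print('foot',onz(t,[T(298,219)],.014).round(3).tolist(),onz(s,[T(348,227)],.014).round(3).tolist())
print('posttop',tri(t,[T(281,199)],s,[T(341,153)]))
print('grip',onz(t,[T(345,253)],.1725).round(3).tolist())
print('tin',onz(t,[T(261,272)],.05).round(3),'box',onz(t,[T(240,310)],.045).round(3),'jar',onz(t,[T(570,283)],.1).round(3))
E
```

```text
bells top [[0.641, -0.007, 0.04], [0.643, -0.102, 0.04], [0.623, -0.18, 0.04], [0.593, -0.239, 0.04], [0.573, -0.317, 0.04]]
bells side [[0.636, -0.016, 0.035], [0.642, -0.112, 0.035], [0.622, -0.184, 0.035], [0.587, -0.247, 0.035], [0.569, -0.323, 0.035]]
pad [[0.749, 0.026, 0.0], [0.641, -0.402, 0.0], [0.502, -0.364, 0.0], [0.617, 0.055, 0.0]]
foot [[0.706, 0.289, 0.014]] [[0.692, 0.271, 0.014]]
posttop (array([0.70785635, 0.29440061, 0.24826741]), np.float64(0.0006856335507636508))
grip [[0.564, 0.121, 0.173]]
tin [[0.529 0.393 0.05 ]] box [[0.413 0.455 0.045]] jar [[ 0.478 -0.547  0.1  ]]
```

Emit:
{"name": "step_arm", "arguments": {"rows": [1,0,0,0.06,0,0,-10,1,0.02,-0.03,0.1,0,0,-20,1,0.05,-0.07,0.13,0,0,-30,1,0.08,-0.12,0.15,0,0,-40,1,0.11,-0.17,0.17,0,0,-50]}}

```text
clock: 0.72
ee_pos: [0.2638, 0.3826, 0.3843]
ee_rot: [-3.142, 0.0, 1.994]
contact_force: [0.1, -0.8, 0.7]
opening: 0.0908
gripper_force: 0.0
```

Emit:
{"name": "step_arm", "arguments": {"rows": [1,0.03,-0.05,0,0,0,-10,1,0.06,-0.1,0,0,0,-20,1,0.09,-0.15,0,0,0,-30,1,0.12,-0.2,0,0,0,-40,1,0.15,-0.25,0,0,0,-50]}}

```text
clock: 1.35
ee_pos: [0.4137, 0.1325, 0.3838]
ee_rot: [-3.141, -0.0, 1.121]
contact_force: [-0.3, 0.4, -0.4]
opening: 0.0909
gripper_force: 0.0
```

Emit:
{"name": "step_arm", "arguments": {"rows": [1,0.03,-0.03,0,0,0,-7,1,0.06,-0.06,0,0,0,-14.5,1,0.07,-0.08,0,0,0,-14.5,1,0.07,-0.08,0,0,0,-14.5,1,0.07,-0.08,0,0,0,-14.5]}}

```text
clock: 1.98
ee_pos: [0.4828, 0.0547, 0.3838]
ee_rot: [-3.141, 0.0, 0.874]
contact_force: [0.2, 0.4, 0.2]
opening: 0.0911
gripper_force: 0.0
```

```bash
python3 - <<'E'
from h import *
import pickle
o=ctrl.get_obs();print(o['ee_pos'],np.degrees(o['ee_rot']),o['joints'].round(2))
f=grab('wrist');save(f,'w1',sc=1.25);pickle.dump(f,open('w1.pkl','wb'));print(f['T'].round(3).tolist(),f['T_tool_cam'],f['K'][0,0],f['k1'])
E
```

```text
[0.48279468 0.05468936 0.38379696] [-1.79953757e+02  7.27923046e-03  5.00592698e+01] [0.09 0.12 1.42 0.   1.61 0.79]
[[0.767, -0.619, -0.166, 0.53], [-0.641, -0.742, -0.196, 0.109], [-0.001, 0.257, -0.966, 0.554], [0.0, 0.0, 0.0, 1.0]] [[ 8.92822287e-04 -9.66412523e-01 -2.56994236e-01  7.21592483e-02]
 [ 9.99999458e-01  1.00061544e-03 -2.88665978e-04  1.16314818e-03]
 [ 5.36122817e-04 -2.56993839e-01  9.66412893e-01 -1.70316306e-01]
 [ 0.00000000e+00  0.00000000e+00  0.00000000e+00  1.00000000e+00]] 350.20850995615586 -0.07289657794321153
```

View pics/w1.png

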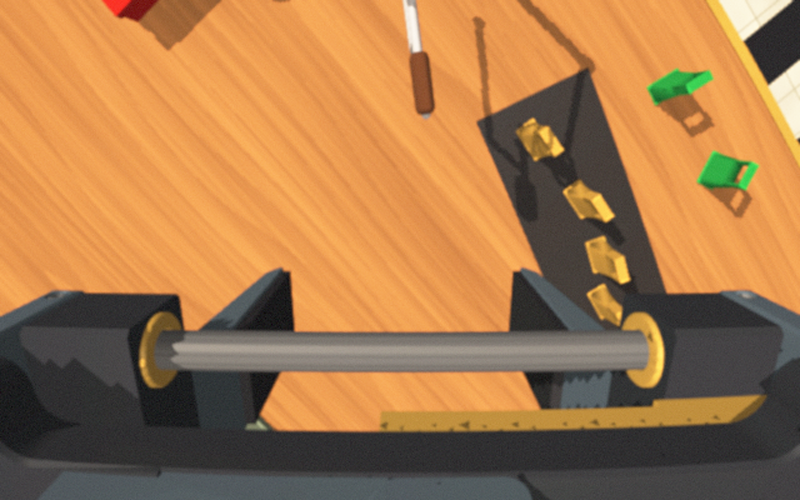

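The wrist picture shows the wooden grip from about (416,54) to (426,113), with the steel arm going up to (411,0). Bells are at (540,140), (588,201), (607,260) and (604,303); the fifth is hidden by the finger, and the green decoys lie off the pad at right.

```bash
python3 - <<'E'
from h import *
import pickle
f=pickle.load(open('w1.pkl','rb'))
h=cv2.cvtColor(f['img'],cv2.COLOR_RGB2HSV)
m=np.zeros((400,640),np.uint8);r=(slice(36,100),slice(320,356))
sub=h[r];mm=((sub[...,2]<150)&(sub[...,1]>100)&(sub[...,0]<15)).astype(np.uint8)
m[r]=mm;n,l,st,c=cv2.connectedComponentsWithStats(m);i=1+np.argmax(st[1:,4]);print(st[i])
rc=cv2.minAreaRect(np.argwhere(l==i)[:,::-1].astype(np.float32));print(rc)
bx=cv2.boxPoints(rc);P=onz(f,bx,.1835);print(P.round(4).tolist());
ctr=onz(f,[rc[0]],.1775)[0];print('centre',ctr)
e=[(P[i]+P[(i+1)%4])/2 for i in range(4)];L=[np.linalg.norm(P[i]-P[(i+1)%4]) for i in range(4)]
print(L);k=int(np.argmin(L));d=e[k]-e[(k+2)%4];print('yaw',np.degrees(np.arctan2(d[1],d[0])))
E
```

```text
[328  41  20  51 700]
((337.4916076660156, 65.93586730957031), (49.58001708984375, 14.96023178100586), 82.56858825683594)
[[0.5724, 0.1513, 0.1835], [0.5848, 0.1433, 0.1835], [0.5598, 0.1023, 0.1835], [0.547, 0.1105, 0.1835]]
centre [0.56672604 0.12735891 0.1775    ]
[np.float64(0.014837693943932733), np.float64(0.04801988624059776), np.float64(0.015244394933429167), np.float64(0.048050728957786885)]
yaw 58.37838968043456
```

Emit:
{"name": "step_arm", "arguments": {"rows": [1,0.03,0.025,-0.02,0,0,0,1,0.06,0.05,-0.05,0,0,0,1,0.062,0.05,-0.074,0,0,0,1,0.062,0.05,-0.074,0,0,0]}}

```text
clock: 2.52
ee_pos: [0.5439, 0.1052, 0.3081]
ee_rot: [-3.139, 0.003, 0.875]
contact_force: [-0.1, -0.3, 0.5]
opening: 0.0913
gripper_force: 0.0
```

```bash
python3 - <<'E'
from h import *
import pickle
f=grab('wrist');save(f,'w2',sc=1.25);pickle.dump(f,open('w2.pkl','wb'))
E
```

```text
(no output)
```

View pics/w2.png

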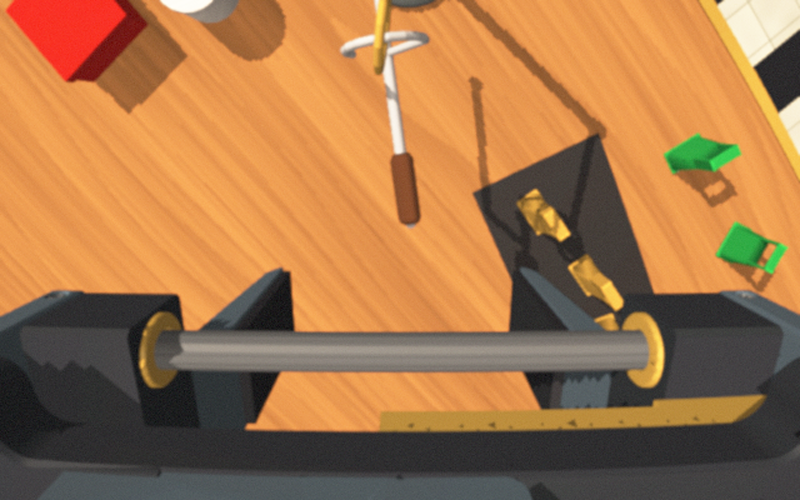

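The picture shows the grip running from (401,155) to (409,222) and the arm up to (388,60). The hook lies across the ring from its tip (344,50) to (427,40), and the ring is edge-on with its near end at (378,72).

```bash
python3 - <<'E'
from h import *
import pickle
f=pickle.load(open('w2.pkl','rb'))
S=lambda *p:[[u/1.25,v/1.25] for u,v in p]
a=onz(f,S((388.5,62),(398,150)),.1725);b=onz(f,S((401.5,154),(409,222)),.1825)
print(a,b)
for p in(a,b):
    d=p[0]-p[1];print(np.degrees(np.arctan2(d[1],d[0])),np.linalg.norm(d))
d=a[0]-b[1];print('long yaw',np.degrees(np.arctan2(d[1],d[0])))
print('hook tip',onz(f,S((344,50)),.195),'bend',onz(f,S((427,40)),.205),'ring near',onz(f,S((378,72)),.24),'ring arm',onz(f,S((384,3)),.245))
for g,yaw in(((.5667,.1274),50),((.5667,.1274),55)):
    pass
E
```

```text
[[0.61163616 0.1984788  0.1725    ]
 [0.57974102 0.15056637 0.1725    ]] [[0.58024498 0.14737719 0.1825    ]
 [0.55466374 0.10857256 0.1825    ]]
56.34842927589786 0.05755780127106295
56.605867854635676 0.04647795037052814
long yaw 57.63809652829871
hook tip [[0.59398909 0.21838859 0.195     ]] bend [[0.63466815 0.18941355 0.205     ]] ring near [[0.59995524 0.18969676 0.24      ]] ring arm [[0.62313033 0.21199823 0.245     ]]
```

Emit:
{"name": "step_arm", "arguments": {"rows": [1,0.0235,0.023,-0.03,0,0,6.4,1,0.0235,0.023,-0.08,0,0,6.4,1,0.0235,0.023,-0.13,0,0,6.4,1,0.0235,0.023,-0.1545,0,0,6.4,1,0.0235,0.023,-0.1545,0,0,6.4]}}

```text
clock: 3.2
ee_pos: [0.5681, 0.1272, 0.1554]
ee_rot: [-3.141, 0.001, 0.985]
contact_force: [-0.1, -0.2, 0.3]
opening: 0.0911
gripper_force: 0.0
```

```bash
python3 - <<'E'
from h import *
import pickle
f=grab('wrist');save(f,'w3',sc=1.25);pickle.dump(f,open('w3.pkl','wb'))
E
```

```text
(no output)
```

View pics/w3.png

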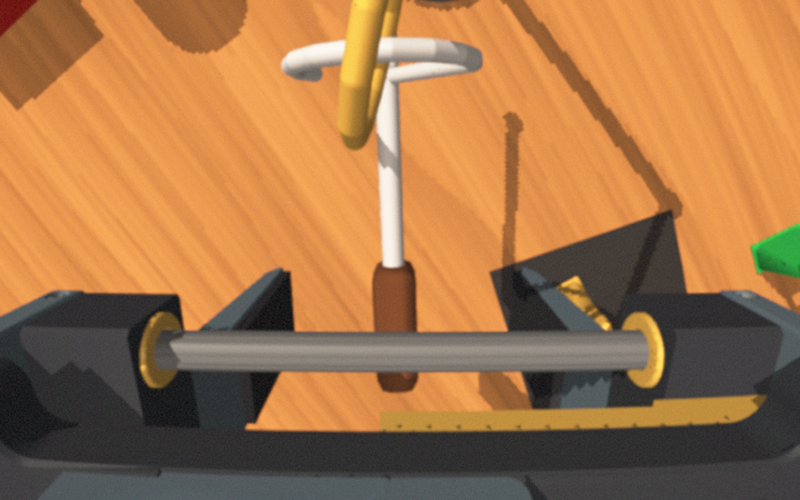

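The picture shows the grip centred between the fingers, with its axis at x≈396 and running along the tool x. The ring's near end is at (354,140), left of the arm, so the hanger is yawed roughly 10° relative to the ring plane. I'll close the fingers.

Emit:
{"name": "step_arm", "arguments": {"rows": [0,0,0,0,0,0,0,0,0,0,0,0,0,0,0,0,0,0,0,0,0,0,0,0,0,0,0,0,0,0,0,0,0,0,0]}}

```text
clock: 3.88
ee_pos: [0.5688, 0.1272, 0.1555]
ee_rot: [3.142, -0.0, 0.985]
contact_force: [0.2, 0.6, 0.7]
opening: 0.0443
gripper_force: 0.0
```

```bash
python3 - <<'E'
from h import *
import pickle
f=pickle.load(open('w3.pkl','rb'));t=pickle.load(open('top0.pkl','rb'));s=pickle.load(open('side0.pkl','rb'))
S=lambda *p:[[u/1.25,v/1.25] for u,v in p]
print('ring near wire centre',onz(f,S((355,132)),.24))
print('hook tip',onz(f,S((303,62)),.192),'bend',onz(f,S((470,60)),.203))
print('crown(wire top)',onz(f,S((385,48)),.228))
print(tri(t,S((281,199)),s,S((341,153))))
o=ctrl.get_obs();print(o['ee_pos'],np.degrees(o['ee_rot']),o['opening'],o['gripper_force'])
save(s,'s_crop',(250,110,320,200),8)
E
```

```text
ring near wire centre [[0.60136115 0.19108514 0.24      ]]
hook tip [[0.59581037 0.21826533 0.192     ]] bend [[0.63399512 0.19159513 0.203     ]]
crown(wire top) [[0.61532401 0.2023939  0.228     ]]
(array([0.70785635, 0.29440061, 0.24826741]), np.float64(0.0006856335507636508))
[0.56875669 0.12722551 0.1555235 ] [ 1.79994732e+02 -6.87825062e-04  5.64413111e+01] 0.04434882003781416 0.0
```

View pics/s_crop.png

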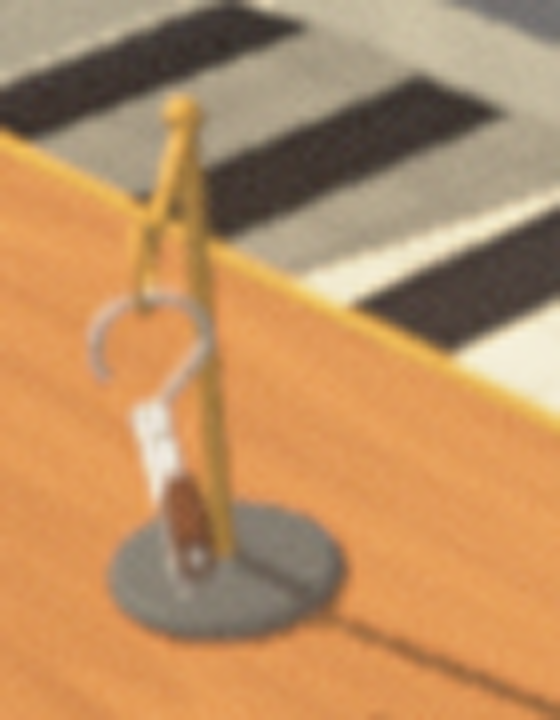

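Here the hook hangs in the ring with the foot at crop (226,572) and the post ball at (182,110). Ring centre comes out at ≈(0.6146, 0.2038, 0.24) and stand yaw at ≈44°, which agrees with the post position. I'll finish closing, then unhook.

Emit:
{"name": "step_arm", "arguments": {"rows": [0,0,0,0,0,0,0,0,0,0,0,0,0,0,0,0,0,0,0,0,0,0,0,0,0,0,0,0]}}

```text
clock: 4.38
ee_pos: [0.5689, 0.1274, 0.1556]
ee_rot: [3.141, -0.001, 0.985]
contact_force: [0.4, 1.4, -0.2]
opening: 0.0155
gripper_force: 30.0
```

```bash
cat >> h.py <<'E'
# hanger in tool: grip frame; G = tool pose of hanger axes. hanger axes = Rz(yaw)Ry(pitch)Rx(roll)
TCPH=np.array([-.090,0,.038])   # TCP in hanger frame (updated from grasp)
FLIP=R.from_euler('x',180,degrees=True)
def tcp_of(P,p,yaw,pitch=0,roll=0):
    "hanger point p (hanger coords) placed at world P; pitch>0 = tip down; returns TCP pos, rot"
    Rh=R.from_euler('ZYX',[yaw,pitch,roll],degrees=True)
    return np.array(P)+Rh.apply(TCPH-np.array(p)), Rh*FLIP
def rows(wps,base=None):
    o=ctrl.get_obs(); p0=np.array(o['ee_pos']);r0=R.from_euler('xyz',o['ee_rot'])
    if base: p0,r0=base
    last=(p0,r0)
    for p,r in wps:
        v=(r*r0.inv()).as_rotvec(degrees=True)
        st=np.linalg.norm(p-last[0])*1e3;an=np.degrees((r*last[1].inv()).magnitude())
        print((p-p0).round(4).tolist(),v.round(1).tolist(),'step %.0fmm %.1fdeg'%(st,an)); last=(p,r)
    return last
def hpoint(p):
    o=ctrl.get_obs();Rh=R.from_euler('xyz',o['ee_rot'])*FLIP
    return np.array(o['ee_pos'])+Rh.apply(np.array(p)-TCPH),Rh.as_euler('ZYX',degrees=True)
E
python3 - <<'E'
from h import *
o=ctrl.get_obs();print(o['opening'],o['gripper_force'],o['contact_force'])
M,e=hpoint((0,0,.085));print(M,e)
u=R.from_euler('z',e[0],degrees=True)
w=[];
b=None
for th in(0,9,18,27,36,45): w.append(tcp_of(M+[0,0,.012],(0,0,.085),e[0],0,th))
b=rows(w)
w=[tcp_of(M+[0,0,.012]+u.apply([0,-y,z]),(0,0,.085),e[0],0,45) for y,z in((.012,.003),(.018,.008),(.022,.014),(.035,.018),(.07,.02))]
print();rows(w,b)
E
```

```text
0.015454039707694664 29.99704509973526 [ 0.38946147  1.42411378 -0.21235302]
[0.61864121 0.20242482 0.20265698] [ 5.64451950e+01 -3.14637829e-02 -1.68770315e-02]
[-0.0, -0.0, 0.012] [-0.0, 0.0, 0.0] step 12mm 0.0deg
[-0.0062, 0.0041, 0.0126] [5.0, 7.5, 0.0] step 7mm 9.0deg
[-0.0121, 0.008, 0.0143] [9.9, 15.0, 0.0] step 7mm 9.0deg
[-0.0178, 0.0118, 0.0172] [14.9, 22.5, 0.0] step 7mm 9.0deg
[-0.023, 0.0153, 0.021] [19.9, 30.0, 0.0] step 7mm 9.0deg
[-0.0277, 0.0184, 0.0258] [24.9, 37.5, 0.0] step 7mm 9.0deg

[0.01, -0.0066, 0.003] [0.0, 0.0, 0.0] step 12mm 0.0deg
[0.015, -0.0099, 0.008] [0.0, 0.0, 0.0] step 8mm 0.0deg
[0.0183, -0.0122, 0.014] [0.0, 0.0, 0.0] step 7mm 0.0deg
[0.0292, -0.0193, 0.018] [0.0, 0.0, 0.0] step 14mm 0.0deg
[0.0583, -0.0387, 0.02] [0.0, 0.0, 0.0] step 35mm 0.0deg
```

Emit:
{"name": "step_arm", "arguments": {"rows": [0,0,0,0.012,0,0,0,0,-0.006,0.004,0.0125,5,7.5,0,0,-0.012,0.008,0.0145,10,15,0,0,-0.018,0.012,0.017,15,22.5,0,0,-0.023,0.015,0.021,20,30,0]}}

```text
clock: 5.0
ee_pos: [0.5463, 0.1418, 0.1774]
ee_rot: [-2.51, -0.002, 0.985]
contact_force: [1.6, 0.5, -2.0]
opening: 0.0154
gripper_force: 30.0
```

```bash
python3 - <<'E'
from h import *
o=ctrl.get_obs();print(o['opening'],o['contact_force'])
M,e=hpoint((0,0,.085));print(M,e)
E
```

```text
0.015355724073053807 [ 1.57082638  0.49486239 -1.98944635]
[0.61919122 0.20136304 0.21548477] [56.42085646 -0.11542253 36.2018736 ]
```

Emit:
{"name": "step_arm", "arguments": {"rows": [0,-0.005,0.003,0.004,5,7.5,0,0,0.005,-0.004,0.006,5,7.5,0,0,0.01,-0.007,0.011,5,7.5,0,0,0.0135,-0.009,0.017,5,7.5,0,0,0.025,-0.016,0.022,5,7.5,0]}}

```text
clock: 5.62
ee_pos: [0.5713, 0.1265, 0.2004]
ee_rot: [-2.36, -0.003, 0.985]
contact_force: [-0.3, 0.4, -2.1]
opening: 0.0157
gripper_force: 30.0
```

Emit:
{"name": "step_arm", "arguments": {"rows": [0,0.03,-0.02,0,0,0,0,0,0.07,-0.047,0,0,0,0,0,0.1,-0.08,0,-5,-7.5,0,0,0.1,-0.13,0,-10,-15,0,0,0.08,-0.18,0,-15,-22.5,0]}}

```text
clock: 6.25
ee_pos: [0.653, -0.0555, 0.1997]
ee_rot: [-2.838, -0.002, 0.986]
contact_force: [0.7, 0.3, -0.8]
opening: 0.016
gripper_force: 30.0
```

```bash
python3 - <<'E'
from h import *
o=ctrl.get_obs();print(o['opening'],o['contact_force'])
M,e=hpoint((0,0,.085));print(M,e)
E
```

```text
0.015970381873217112 [ 0.66216992  0.25704726 -0.77815771]
[0.714337   0.01171473 0.24479723] [56.48357202 -0.13694448 17.38261909]
```

```bash
cat >> h.py <<'E'
from scipy.spatial.transform import Slerp
def plan(p,r,mm=50,deg=10):
    "straight interpolation from measured pose to p,r; prints rows in chunks of 5 relative to each chunk's start"
    o=ctrl.get_obs(); p0=np.array(o['ee_pos']);r0=R.from_euler('xyz',o['ee_rot'])
    n=int(np.ceil(max(np.linalg.norm(p-p0)*1e3/mm,np.degrees((r*r0.inv()).magnitude())/deg,1)))
    S=Slerp([0,1],R.concatenate([r0,r]));b=(p0,r0)
    for i in range(1,n+1):
        q=p0+(p-p0)*i/n;w=S(i/n);print((q-b[0]).round(3).tolist(),((w*b[1].inv()).as_rotvec(degrees=True)).round(1).tolist())
        if i%5==0 and i<n: b=(q,w);print('--')
E
python3 - <<'E'
from h import *
plan(np.array([.5,.07,.33]),R.from_euler('z',0,degrees=True)*FLIP)
E
```

```text
[-0.025, 0.021, 0.022] [-2.7, -1.4, -9.3]
[-0.051, 0.042, 0.043] [-5.3, -2.8, -18.7]
[-0.076, 0.063, 0.065] [-8.0, -4.2, -28.0]
[-0.102, 0.084, 0.087] [-10.7, -5.6, -37.4]
[-0.127, 0.105, 0.109] [-13.3, -7.0, -46.7]
--
[-0.025, 0.021, 0.022] [-2.7, -1.4, -9.3]
```

Emit:
{"name": "step_arm", "arguments": {"rows": [0,-0.025,0.021,0.022,-2.7,-1.4,-9.3,0,-0.051,0.042,0.043,-5.3,-2.8,-18.7,0,-0.076,0.063,0.065,-8,-4.2,-28,0,-0.102,0.084,0.087,-10.7,-5.6,-37.4,0,-0.127,0.105,0.109,-13.3,-7,-46.7]}}

```text
clock: 6.88
ee_pos: [0.5225, 0.052, 0.3104]
ee_rot: [-3.083, 0.017, 0.157]
contact_force: [0.8, 0.2, -1.2]
opening: 0.016
gripper_force: 30.0
```

Emit:
{"name": "step_arm", "arguments": {"rows": [0,-0.025,0.021,0.022,-2.7,-1.4,-9.3,0,-0.025,0.021,0.022,-2.7,-1.4,-9.3,0,-0.025,0.021,0.022,-2.7,-1.4,-9.3]}}

```text
clock: 7.25
ee_pos: [0.4986, 0.0723, 0.3305]
ee_rot: [-3.13, -0.001, 0.001]
contact_force: [0.0, 0.6, -1.3]
opening: 0.0158
gripper_force: 30.0
```

```bash
python3 - <<'E'
from h import *
import pickle
print(hpoint((0,0,0)))
f=grab('wrist');save(f,'w4',sc=1.25);pickle.dump(f,open('w4.pkl','wb'))
E
```

```text
(array([0.5886517 , 0.07286458, 0.29253125]), array([ 0.06706725, -0.04001717,  0.67748525]))
```

View pics/w4.png

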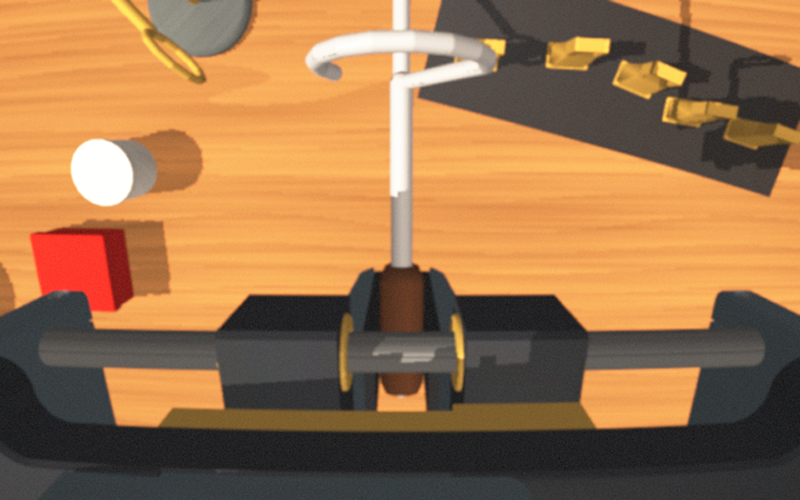

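The picture shows the hanger gripped straight, its arm at x≈401. The empty ring is at (175,55), and the five bells lie along (490,52), (578,52), (648,77), (698,110), (760,132). I'll look from closer on both sides of the row for positions and yaw.

Emit:
{"name": "step_arm", "arguments": {"rows": [0,0.05,0,-0.01,-0.7,0,0,0,0.07,0,-0.02,-0.7,0,0,0,0.07,0,-0.02,-0.7,0,0,0,0.07,0,-0.02,-0.7,0,0]}}

```text
clock: 7.8
ee_pos: [0.5682, 0.0718, 0.3091]
ee_rot: [3.141, 0.003, -0.001]
contact_force: [0.9, 0.4, -2.1]
opening: 0.0158
gripper_force: 30.0
```

```bash
python3 - <<'E'
from h import *
import pickle
f=grab('wrist');save(f,'wA',(330,0,640,200),2.5);pickle.dump(f,open('wA.pkl','wb'))
E
```

View pics/wA.png

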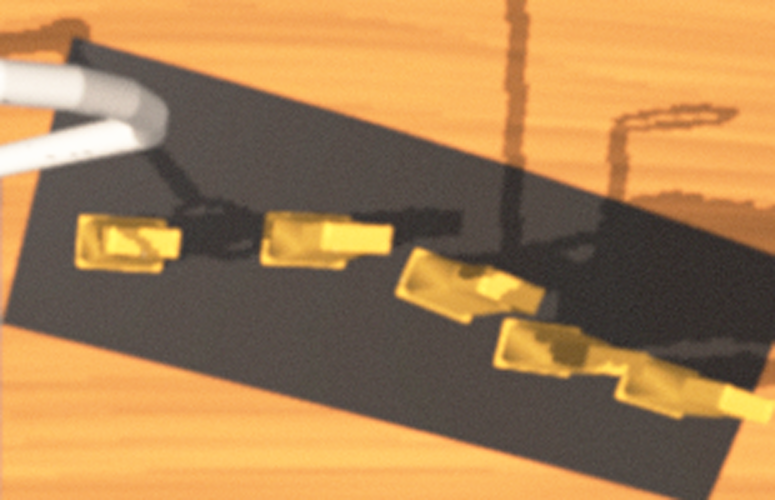

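Emit:
{"name": "step_arm", "arguments": {"rows": [0,0,-0.06,0,0,0,0,0,0,-0.12,0,0,0,0,0,0,-0.18,0,0,0,0,0,0,-0.24,0,0,0,0,0,0,-0.3,0,0,0,0]}}

```text
clock: 8.48
ee_pos: [0.5679, -0.2294, 0.3107]
ee_rot: [3.14, -0.0, -0.0]
contact_force: [0.7, 0.1, -1.8]
opening: 0.0158
gripper_force: 30.0
```

Emit:
{"name": "step_arm", "arguments": {"rows": [0,0,-0.06,0,0,0,0,0,0,-0.12,0,0,0,0,0,0,-0.16,0,0,0,0,0,0,-0.16,0,0,0,0,0,0,-0.16,0,0,0,0]}}

```text
clock: 9.1
ee_pos: [0.5684, -0.387, 0.3101]
ee_rot: [3.141, 0.001, -0.0]
contact_force: [-0.9, 0.9, -1.4]
opening: 0.0161
gripper_force: 30.0
```

```bash
python3 - <<'E'
from h import *
import pickle
f=grab('wrist');save(f,'wB',(0,0,320,220),2.5);pickle.dump(f,open('wB.pkl','wb'));print(ctrl.get_obs()['ee_pos'])
E
```

```text
[ 0.56865244 -0.38654472  0.31024037]
```

View pics/wB.png

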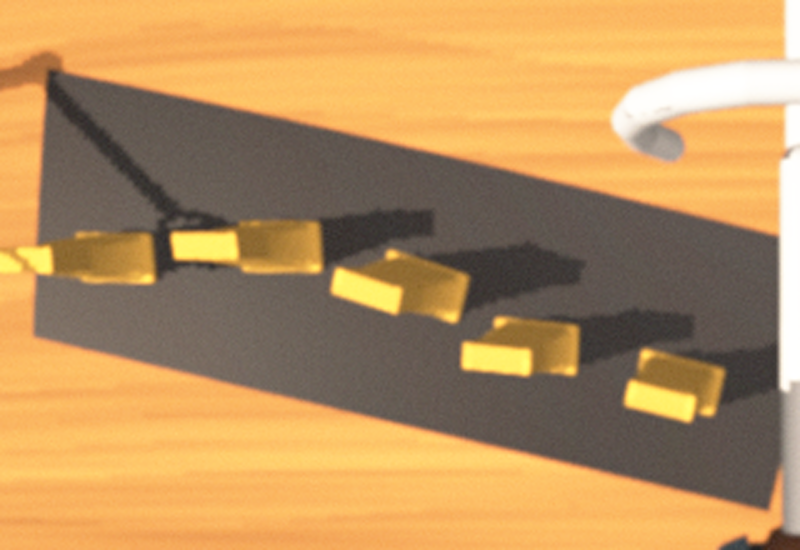

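Both crops show the same five brass bells. In A, bell 1's strap is at (145,243) and bell 2's at (357,239). In B, the strap tops are bell 2 (204,246), bell 3 (368,290), bell 4 (496,359) and bell 5 (661,400), each with clear corners.

```bash
python3 - <<'E'
from h import *
import pickle
A=pickle.load(open('wA.pkl','rb'));B=pickle.load(open('wB.pkl','rb'))
def q(f,off,c,n,z=.067):
    uv=np.array(c)/2.5+off;P=onz(f,uv,z);d=(P[0]-P[1]+P[3]-P[2])/2  # toward +y (image left)
    print(n,P.mean(0).round(4),'yaw(x axis) %.1f'%np.degrees(np.arctan2(-d[0],d[1])),'len %.1f dep %.1f'%(np.linalg.norm(d)*1e3,np.linalg.norm(P[0]-P[3])*1e3))
# order: far-left, far-right, near-right, near-left
a=[330,0];b=[0,0]
q(A,a,[(108,227),(181,229),(180,258),(107,255)],'1A')
q(A,a,[(323,223),(391,225),(391,255),(322,252)],'2A')
q(B,b,[(171,231),(239,230),(238,262),(172,263)],'2B')
q(B,b,[(343,266),(402,288),(398,314),(331,292)],'3B')
q(B,b,[(462,342),(531,347),(531,376),(461,371)],'4B')
q(B,b,[(633,379),(697,394),(691,422),(624,404)],'5B')
# mouth checks
q(A,a,[(78,215),(168,219),(162,272),(76,267)],'1A mouth',0.)
q(A,a,[(265,212),(350,216),(346,268),(262,263)],'2A mouth',0.)
f=pickle.load(open('w4.pkl','rb'))
S=lambda *p:[[u/1.25,v/1.25] for u,v in p]
print('ring: near wire',onz(f,S((200,77)),.24),'arm/ring junction',onz(f,S((152,33)),.24))
E
```

```text
1A [ 0.6478 -0.0053  0.067 ] yaw(x axis) -1.4 len 33.6 dep 12.4
2A [ 0.6507 -0.1043  0.067 ] yaw(x axis) -0.9 len 32.6 dep 13.0
2B [ 0.6504 -0.1046  0.067 ] yaw(x axis) -1.0 len 34.3 dep 15.0
3B [ 0.6284 -0.1836  0.067 ] yaw(x axis) -19.8 len 31.5 dep 14.0
4B [ 0.5954 -0.2425  0.067 ] yaw(x axis) -4.5 len 33.5 dep 13.9
5B [ 0.5756 -0.3206  0.067 ] yaw(x axis) -14.4 len 32.1 dep 12.9
1A mouth [ 0.6481 -0.0055  0.    ] yaw(x axis) -2.4 len 47.0 dep 26.8
2A mouth [ 0.6511 -0.1049  0.    ] yaw(x axis) -2.0 len 46.4 dep 26.5
ring: near wire [[0.60200177 0.18881053 0.24      ]] arm/ring junction [[0.62714457 0.21544142 0.24      ]]
```

```bash
python3 - <<'E'
from h import *
import pickle
for n,(p,e) in {'w4':([.4986,.0723,.3305],[-3.13,-.001,.001]),'wB':([.5686,-.3868,.3102],[3.141,.001,0])}.items():
    f=pickle.load(open(n+'.pkl','rb'));Rh=R.from_euler('xyz',e)*FLIP
    for h in((0,0,.109),(0,-.024,.085),(0,.024,.085),(0,0,.059),(-.065,0,.066)):
        P=np.array(p)+Rh.apply(np.array(h)-TCPH);print(n,h,(proj(f,P)[0]*1.25).round(1))
f=grab('side');print('predicted tip/ball & upright',[(proj(f,hpoint(h)[0])[0]).round(1).tolist() for h in((.084,0,0),(-.055,0,0),(0,0,.109),(-.09,0,.055))])
save(f,'s2',(300,130,460,230),5)
E
```

```text
w4 (0, 0, 0.109) [397.4  48. ]
w4 (0, -0.024, 0.085) [488.3  64.8]
w4 (0, 0.024, 0.085) [308.2  64.7]
w4 (0, 0, 0.059) [398.8  75.7]
w4 (-0.065, 0, 0.066) [398.7 273.9]
wB (0, 0, 0.109) [396.3  47. ]
wB (0, -0.024, 0.085) [487.5  64. ]
wB (0, 0.024, 0.085) [307.2  63.9]
wB (0, 0, 0.059) [398.  75.]
wB (-0.065, 0, 0.066) [398.1 273.4]
predicted tip/ball & upright [[455.3, 191.2], [425.7, 216.7], [446.7, 167.3], [421.1, 204.5]]
```

View pics/s2.png

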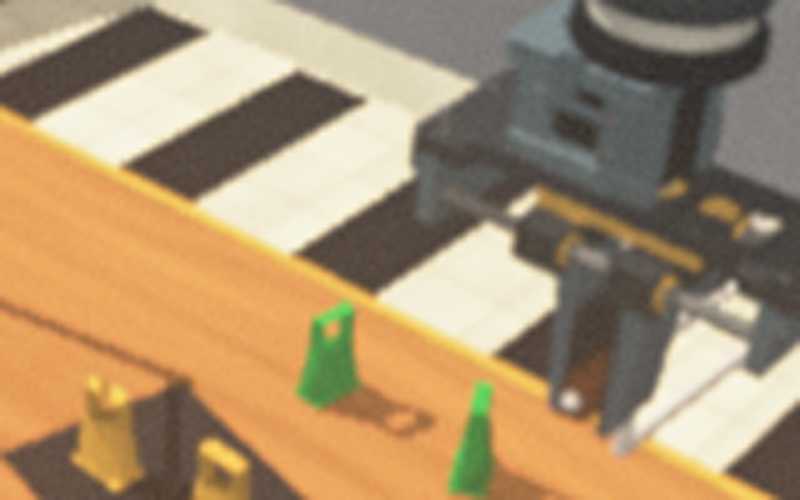

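The picture shows the gripper over bell 5's side. The upright's foot is at (625,440) as predicted, but the bar rises less steeply than predicted, so the hanger has drooped a few degrees in the fingers. I'll measure the droop numerically from the hook's width in the wrist views.

```bash
cat >> h.py <<'E'
from scipy.optimize import least_squares
GR=np.array([-.09,0,.055])
def droop(f):
    "pitch (deg, tip down) of hanger in the hand, from the hook outline in a wrist picture: leftmost, rightmost, and top of hook"
    h=cv2.cvtColor(f['img'],cv2.COLOR_RGB2HSV)
    m=((h[...,1]<45)&(h[...,2]>130)).astype(np.uint8); m[95:]=0
    n,l,st,c=cv2.connectedComponentsWithStats(m)
    i=l[50:95,312:330]; i=np.bincount(i[i>0]).argmax(); x,y,w,hh,a=st[i]
    obs=np.array([x,x+w-1]); 
    c0=np.array(f['T_tool_cam'])
    t=np.radians(np.arange(-28,181,4)); arc=np.c_[0*t,24*np.cos(t)*-1*-1,85+24*np.sin(t)]/1e3
    def pr(d,s):
        P=GR+R.from_euler('y',d,degrees=True).apply(arc-GR)
        T=FLIP.apply(P-TCPH) # tool coords
        q=(T-c0[:3,3])@c0[:3,:3]
        uv=cv2.projectPoints(q,np.zeros(3),np.zeros(3),f['K'],D(f))[0].reshape(-1,2)
        r=f['K'][0,0]*.0025/q[:,2]
        return np.array([(uv[:,0]-r).min()+s,(uv[:,0]+r).max()+s])
    so=least_squares(lambda p:pr(*p)-obs,[3,0]); return so.x.round(2),obs,st[i].tolist()
E
python3 - <<'E'
from h import *
import pickle
for n in('w3','w4','wA','wB'):
    try: print(n,droop(pickle.load(open(n+'.pkl','rb'))))
    except Exception as e: print(n,e)
f=grab('wrist');print(droop(f))
E
```

```text
w3 (array([118.14,  18.03]), array([302, 373], dtype=int32), [302, 30, 72, 65, 2235])
w4 (array([6.65, 1.33]), array([245, 395], dtype=int32), [245, 0, 151, 95, 4518])
wA (array([6.12, 1.83]), array([245, 396], dtype=int32), [245, 0, 152, 95, 4595])
wB (array([7.2, 0.8]), array([245, 394], dtype=int32), [245, 0, 150, 95, 4422])
(array([7.2, 0.8]), array([245, 394], dtype=int32), [245, 0, 150, 95, 4425])
```

```bash
cat >> h.py <<'E'
import json,os
BELL={1:(.648,-.0055,-1.5),2:(.6507,-.1046,-1.),3:(.6284,-.1836,-19.8),4:(.5954,-.2425,-4.5),5:(.5756,-.3206,-14.4)}
def place(P,p,yaw,pitch=0,roll=0,dr=6.6):
    Rh=R.from_euler('ZYX',[yaw,pitch,roll],degrees=True);Rn=Rh*R.from_euler('y',-dr,degrees=True)
    G=np.array(P)+Rh.apply(GR-np.array(p)); return G+Rn.apply(TCPH-GR),Rn*FLIP
def hp(p,dr=6.6):
    o=ctrl.get_obs();Rn=R.from_euler('xyz',o['ee_rot'])*FLIP;Rh=Rn*R.from_euler('y',dr,degrees=True)
    G=np.array(o['ee_pos'])+Rn.apply(GR-TCPH);return (G+Rh.apply(np.array(p)-GR)).round(4),Rh.as_euler('ZYX',degrees=True).round(1)
def at_bell(n,xh,z=.053,pitch=0,dr=6.6,back=0,b=None):
    "pose with hanger coordinate xh of the bar at bell n's eye"
    x,y,w=b or BELL[n]; return place((x,y,z),(xh,0,0),w,pitch,0,dr)
E
python3 - <<'E'
from h import *
p,r=at_bell(5,.115);print(p,r.as_euler('xyz',degrees=True));plan(p+[0,0,.05],r)
print('then down .05; later in',at_bell(5,-.02)[0]-p)
E
```

```text
[ 0.378933   -0.2701045   0.09111266] [180.   -6.6 -14.4]
[-0.032, 0.019, -0.028] [-0.1, -1.1, -2.4]
[-0.063, 0.039, -0.056] [-0.3, -2.2, -4.8]
[-0.095, 0.058, -0.085] [-0.4, -3.3, -7.2]
[-0.127, 0.077, -0.113] [-0.5, -4.4, -9.6]
[-0.158, 0.097, -0.141] [-0.7, -5.5, -12.0]
--
[-0.032, 0.019, -0.028] [-0.1, -1.1, -2.4]
then down .05; later in [ 0.13075873 -0.03357313  0.        ]
```

Emit:
{"name": "step_arm", "arguments": {"rows": [0,-0.032,0.019,-0.028,-0.1,-1.1,-2.4,0,-0.063,0.039,-0.056,-0.3,-2.2,-4.8,0,-0.095,0.058,-0.085,-0.4,-3.3,-7.2,0,-0.127,0.077,-0.113,-0.5,-4.4,-9.6,0,-0.158,0.097,-0.141,-0.7,-5.5,-12]}}

```text
clock: 9.88
ee_pos: [0.4098, -0.2891, 0.1683]
ee_rot: [3.138, -0.097, -0.21]
contact_force: [-0.5, -1.0, -1.9]
opening: 0.0161
gripper_force: 30.0
```

Emit:
{"name": "step_arm", "arguments": {"rows": [0,-0.032,0.019,-0.028,-0.1,-1.1,-2.4,0,-0.032,0.019,-0.05,-0.1,-1.1,-2.4,0,-0.032,0.019,-0.07,-0.1,-1.1,-2.4,0,-0.032,0.019,-0.078,-0.1,-1.1,-2.4,0,-0.032,0.019,-0.078,-0.1,-1.1,-2.4]}}

```text
clock: 10.5
ee_pos: [0.3789, -0.2713, 0.0907]
ee_rot: [-3.141, -0.114, -0.251]
contact_force: [0.3, -0.6, -1.6]
opening: 0.0157
gripper_force: 30.0
```

```bash
python3 - <<'E'
from h import *
import pickle
f=grab('wrist');print(droop(f)); d=droop(f)[0][0]
print('tip',hp((.084,0,0)),hp((-.055,0,0)));
s=grab('side');pickle.dump(s,open('s3.pkl','wb'))
print('pred tip',proj(s,hp((.084,0,0))[0]),'bell5 strap',proj(s,[.5756,-.3206,.065]))
save(s,'s3',(300,200,420,290),6)
o=ctrl.get_obs();p,r=at_bell(5,.115);print('err',p-o['ee_pos'],(r*R.from_euler('xyz',o['ee_rot']).inv()).as_rotvec(degrees=True))
E
```

```text
(array([7.26, 1.16]), array([246, 395], dtype=int32), [246, 0, 150, 95, 4405])
tip (array([ 0.5459, -0.3146,  0.0529]), array([-14.4,   0. ,  -0. ])) (array([ 0.4113, -0.28  ,  0.053 ]), array([-14.4,   0. ,  -0. ]))
pred tip [[377.73862317 277.8019358 ]] bell5 strap [[386.56115426 269.96492961]]
err [-0.00053899  0.00190657 -0.00020109] [0.0435873  0.01444456 0.01199019]
```

View pics/s3.png

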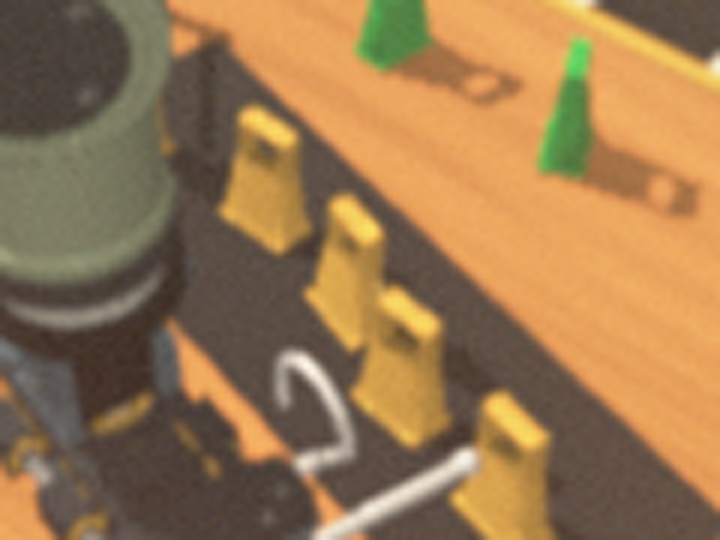

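The tip ball is seen at (466,462) against (466,467) predicted, and it lines up with bell 5's loop at (510,430). I'll thread it.

Emit:
{"name": "step_arm", "arguments": {"rows": [0,0.028,-0.005,0,0,0,0,0,0.055,-0.012,0,0,0,0,0,0.08,-0.0185,0,0,0,0,0,0.105,-0.025,0,0,0,0,0,0.13,-0.0315,0,0,0,0]}}

```text
clock: 11.22
ee_pos: [0.5097, -0.3035, 0.091]
ee_rot: [3.141, -0.114, -0.252]
contact_force: [-0.5, 0.3, -2.1]
opening: 0.0158
gripper_force: 30.0
```

```bash
python3 - <<'E'
from h import *
s=grab('side');o=ctrl.get_obs();print(hp((-.02,0,0)),o['contact_force'])
# where brass is expected for bell5
def bell_px(s):
    h=cv2.cvtColor(s['img'],cv2.COLOR_RGB2HSV);m=cv2.inRange(h,(17,120,90),(30,255,255));m[:, :290]=0;m[:170]=0
    n,l,st,c=cv2.connectedComponentsWithStats(m);return [st[i].tolist() for i in range(1,n) if st[i][4]>60]
import pickle
print(bell_px(pickle.load(open('s3.pkl','rb'))));print(bell_px(s))
# lift plan: up 45 mm, tip up 12
p,r=place(hp((-.02,0,0))[0]+[0,0,.035],(-.02,0,0),-14.4,-12);plan(p,r,20,5)
E
```

```text
(array([ 0.5796, -0.322 ,  0.0537]), array([-14.4,  -0.3,  -0.1])) [ 4.38802554 -1.55496619 -2.21286278]
[[331, 170, 289, 149, 1114], [336, 217, 16, 26, 255], [351, 232, 24, 43, 535], [375, 265, 17, 29, 307]]
[[383, 195, 237, 124, 942], [314, 205, 15, 24, 208], [399, 251, 22, 29, 268]]
[-0.002, 0.0, 0.007] [-1.0, -3.8, 0.0]
[-0.004, 0.001, 0.014] [-1.9, -7.6, 0.0]
[-0.006, 0.001, 0.02] [-2.9, -11.4, 0.0]
```

```bash
python3 - <<'E'
from h import *
import pickle
s=grab('side');pickle.dump(s,open('s4.pkl','wb'));save(s,'s4',(300,180,440,300),5.5)
for x in(.084,-.02,-.055):print(x,proj(s,hp((x,0,0))[0]))
E
```

```text
0.084 [[415.57930708 257.96921661]]
-0.02 [[386.7286072  272.66715426]]
-0.055 [[376.44241813 277.89125397]]
```

View pics/s4.png

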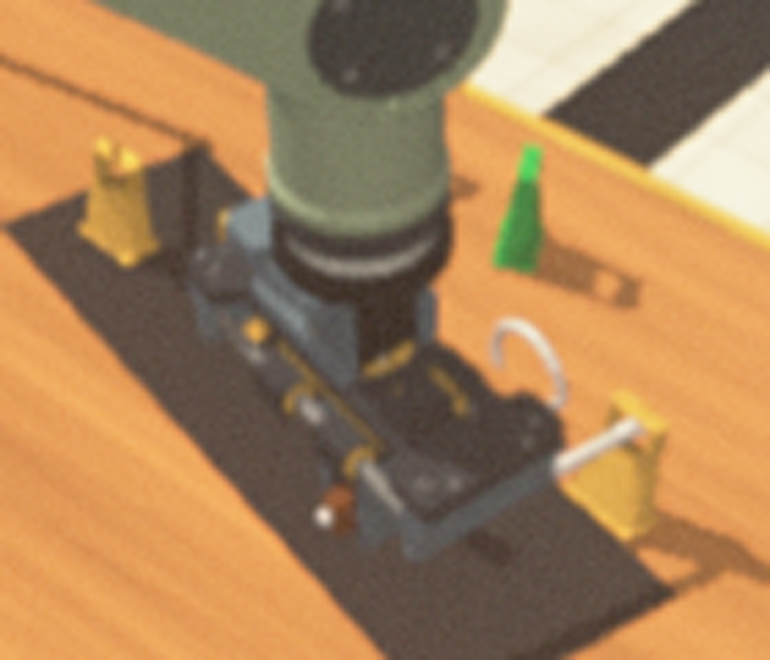

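The bar tip at (632,430) has pushed bell 5 forward about 65 mm (loop top at (617,397) to (667,430), still upright) instead of entering. I'll work out where contact happened.

```bash
python3 - <<'E'
from h import *
import pickle
for n,off,sc,st,mo in(('s3',(300,200),6,[(482,398),(548,440)],[(455,500),(520,545)]),('s4',(300,180),5.5,[(617,397),(667,430)],[(572,490),(630,537)])):
    s=pickle.load(open(n+'.pkl','rb'))
    P=onz(s,np.array(st)/sc+off,.067);print(n,'strap',P.round(4).tolist(),P.mean(0).round(4));print('mouth',onz(s,np.array(mo)/sc+off,0).round(4).tolist())
print('tip now',hp((.084,0,0)))
w=grab('wrist');print(droop(w),ctrl.get_obs()['contact_force'])
print('bell5 B check proj strap in s3',proj(pickle.load(open('s3.pkl','rb')),[[.5756,-.3206,.067]]))
E
```

```text
s3 strap [[0.5729, -0.3014, 0.067], [0.5732, -0.3379, 0.067]] [ 0.573  -0.3197  0.067 ]
mouth [[0.5663, -0.2981, 0.0], [0.566, -0.3363, 0.0]]
s4 strap [[0.6781, -0.3335, 0.067], [0.6759, -0.365, 0.067]] [ 0.677  -0.3492  0.067 ]
mouth [[0.6659, -0.3244, 0.0], [0.6596, -0.3652, 0.0]]
tip now (array([ 0.6782, -0.3471,  0.0534]), array([-14.4,  -0.1,  -0.1]))
(array([5.65, 0.69]), array([244, 396], dtype=int32), [244, 0, 153, 95, 5446]) [-1.12605092  0.01242154 -1.60230005]
bell5 B check proj strap in s3 [[386.63532056 269.45750147]]
```

Emit:
{"name": "step_arm", "arguments": {"rows": [0,-0.02,0.005,0,0,0,0,0,-0.04,0.01,0,0,0,0,0,-0.06,0.0155,0,0,0,0,0,-0.06,0.0155,0,0,0,0]}}

```text
clock: 11.88
ee_pos: [0.4468, -0.287, 0.0908]
ee_rot: [-3.141, -0.113, -0.253]
contact_force: [1.4, 0.3, -1.4]
opening: 0.0157
gripper_force: 30.0
```

```bash
cat >> h.py <<'E'
def brass(s,roi):
    u0,v0,u1,v1=roi;h=cv2.cvtColor(s['img'],cv2.COLOR_RGB2HSV)[v0:v1,u0:u1]
    m=cv2.inRange(h,(19,120,120),(30,255,255));n,l,st,c=cv2.connectedComponentsWithStats(m)
    return [( (st[i][:2]+[u0,v0]).tolist(),st[i][2:].tolist()) for i in range(1,n) if st[i][4]>40]
E
python3 - <<'E'
from h import *
import pickle
s=grab('side');print(brass(pickle.load(open('s4.pkl','rb')),(395,240,440,290)),brass(s,(370,240,440,290)))
pickle.dump(s,open('s5.pkl','wb'))
w=grab('wrist');print(droop(w));print(hp((.084,0,0)),proj(s,hp((.084,0,0))[0]))
h=cv2.cvtColor(s['img'],cv2.COLOR_RGB2HSV)[245:285,395:430]
m=cv2.inRange(h,(17,100,90),(30,255,255))>0;g=(h[...,1]<70)&(h[...,2]>150)
print('\n'.join(''.join('#' if a else 'o' if b else '.' for a,b in zip(x,y)) for x,y in zip(m,g)))
save(s,'s5',(380,235,440,285),10)
E
```

```text
[([404, 263], [11, 15, 103])] []
(array([5.64, 0.69]), array([244, 396], dtype=int32), [244, 0, 153, 95, 5317])
(array([ 0.6157, -0.3312,  0.0532]), array([-14.5,  -0. ,  -0. ])) [[398.01811841 267.0072871 ]]
...................................
...................................
...................................
...................................
...................##..............
..................#####............
.................#######...........
..................########.........
..................##########.......
..................#.##########.....
..................#...########.....
..................#.....#####......
..................##.......##......
.................###.......#.......
................#######...#........
...............#############.......
...............#############.......
..............##############.......
..............##############.......
.o............##############.......
oooo..........##############.......
ooooo........###############.......
ooooo.......################.......
ooo.........################.......
.............###############.......
................#############......
.................###########.......
..................##########.......
....................######.........
......................####.........
...................................
...................................
...................................
...................................
...................................
...................................
...................................
...................................
...................................
...................................
```

```bash
python3 - <<'E'
from h import *
import pickle
s=pickle.load(open('s5.pkl','rb'))
P=onz(s,[(415,248.5),(412,251),(424.5,254.5),(420.5,257)],.067);print(P.round(4).tolist(),P.mean(0))
def model(x,y,w):
    Rz=R.from_euler('z',w,degrees=True);f=lambda L:(proj(s,np.array([x,y,0])+Rz.apply(np.array(L)/1e3))).round(1).tolist()
    print('strap',f([(6,16,67),(-6,16,67),(6,-16,67),(-6,-16,67)]));print('hole near',f([(-6,13,64),(-6,-13,64),(-6,13,40),(-6,-13,40)]));print('mouth',f([(-13.5,23,0),(-13.5,-23,0),(13.5,-23,0)]))
model(*P.mean(0)[:2],-14.4)
model(*P.mean(0)[:2],-5)
E
```

```text
[[0.6961, -0.331, 0.067], [0.6817, -0.3304, 0.067], [0.6944, -0.3637, 0.067], [0.6783, -0.3609, 0.067]] [ 0.68764246 -0.34649976  0.067     ]
strap [[415.7, 248.5], [412.5, 250.1], [423.5, 255.4], [420.3, 257.0]]
hole near [[413.1, 251.5], [419.4, 257.1], [411.9, 257.4], [418.1, 263.1]]
mouth [[405.8, 265.8], [416.4, 275.9], [423.4, 272.2]]
strap [[414.8, 248.7], [412.2, 250.7], [423.9, 254.8], [421.2, 256.8]]
hole near [[412.8, 252.0], [420.2, 257.0], [411.7, 258.0], [418.9, 262.9]]
mouth [[405.5, 266.8], [417.9, 275.8], [423.7, 271.1]]
```

```bash
python3 - <<'E'
from h import *
b=(.6876,-.3465,-10.)
p,r=at_bell(5,.12,.048,b=b);plan(p,r,25,10)
print('in',(at_bell(5,-.02,.048,b=b)[0]-p).round(4))
E
```

```text
[0.017, -0.011, -0.003] [0.0, 0.0, 2.2]
[0.034, -0.022, -0.005] [0.0, 0.0, 4.5]
in [ 0.1379 -0.0243  0.    ]
```

Emit:
{"name": "step_arm", "arguments": {"rows": [0,0.017,-0.011,-0.003,0,0,2.2,0,0.034,-0.022,-0.005,0,0,4.5,0,0.034,-0.022,-0.005,0,0,4.5,0,0.034,-0.022,-0.005,0,0,4.5]}}

```text
clock: 12.48
ee_pos: [0.4823, -0.3093, 0.0852]
ee_rot: [-3.141, -0.113, -0.174]
contact_force: [0.9, 0.2, -1.1]
opening: 0.0159
gripper_force: 30.0
```

Emit:
{"name": "step_arm", "arguments": {"rows": [0,0.014,-0.0025,0,0,0,0,0,0.028,-0.005,0,0,0,0,0,0.042,-0.0075,0,0,0,0,0,0.055,-0.01,0,0,0,0,0,0.055,-0.01,0,0,0,0]}}

```text
clock: 13.1
ee_pos: [0.539, -0.32, 0.0853]
ee_rot: [3.141, -0.115, -0.173]
contact_force: [-0.1, 0.3, -1.4]
opening: 0.0163
gripper_force: 30.0
```

```bash
cat >> h.py <<'E'
def ascii(s,u0,v0,u1,v1):
    h=cv2.cvtColor(s['img'],cv2.COLOR_RGB2HSV)[v0:v1,u0:u1]
    m=cv2.inRange(h,(17,100,90),(30,255,255))>0;g=(h[...,1]<70)&(h[...,2]>140)
    print('\n'.join('%d '%(v0+i)+''.join('#' if a else 'o' if b else '.' for a,b in zip(x,y)) for i,(x,y) in enumerate(zip(m,g))))
E
python3 - <<'E'
from h import *
import pickle
s=grab('side');print(hp((.084,0,0)),proj(s,hp((.084,0,0))[0]));pickle.dump(s,open('s6.pkl','wb'))
ascii(s,395,238,440,282)
E
```

```text
(array([ 0.7074, -0.3492,  0.0467]), array([-9.9,  0.1,  0. ])) [[421.50795695 254.65196124]]
238 ....o..oooo..................................
239 ...o.....ooo.................................
240 ...........oo................................
241 ............oo...............................
242 ............oo...............................
243 .............oo..............................
244 ..............o..............................
245 ..............oo.............................
246 ...............o.............................
247 .............................................
248 .............................................
249 #..................##........................
250 ##................#####......................
251 ##................#######....................
252 ##................#######.oo.................
253 #...................######.o.................
254 ......................#######................
255 .......................#######...............
256 .....................oo..####................
257 .....................oo....#.................
258 ..
[... 493 characters left out ...]

268 ..............##############.................
269 ..............##############.................
270 ...............#############.................
271 .................############................
272 ...................#########.................
273 ....................#######..................
274 ......................####...................
275 .............................................
276 .............................................
277 .............................................
278 .............................................
279 .............................................
280 .............................................
281 .............................................
```

Threaded: bell 5 hasn't moved (loop still at u 413–424), and the steel tip now shows beyond the strap at (421,252). I'll continue in, then lift with the tip up.

Emit:
{"name": "step_arm", "arguments": {"rows": [0,0.02,-0.0035,0,0,0,0,0,0.04,-0.007,0,0,0,0,0,0.06,-0.0105,0,0,0,0,0,0.08,-0.014,0,0,0,0,0,0.08,-0.014,0,0,0,0]}}

```text
clock: 13.78
ee_pos: [0.6181, -0.3337, 0.0852]
ee_rot: [-3.142, -0.114, -0.173]
contact_force: [0.2, 0.3, -1.7]
opening: 0.0155
gripper_force: 30.0
```

```bash
sed -i 's/dr=6.6/dr=5.2/g' h.py; python3 - <<'E'
from h import *
s=grab('side');P,e=hp((-.02,0,0));print(P,e)
p,r=place(P+[0,0,.035],(-.02,0,0),e[0],-14);plan(p,r,12,5)
ascii(s,405,246,435,278)
E
```

```text
[ 0.6852 -0.3454  0.0484] [-9.9 -1.2  0. ]
[-0.002, 0.0, 0.006] [-0.7, -4.2, 0.0]
[-0.004, 0.001, 0.013] [-1.5, -8.4, 0.0]
[-0.006, 0.001, 0.019] [-2.2, -12.6, 0.0]
246 ###...........................
247 ##............................
248 ..............................
249 ..............................
250 o.............................
251 ooo...........................
252 .ooo..........................
253 ..ooo.........................
254 ...ooo........................
255 .....ooo......................
256 ......oo......................
257 .......o......................
258 ..............................
259 .......oo.....................
260 ...oooooo.....................
261 ..oooooo........#.............
262 ..oooooo.......###............
263 ..ooo..#.....#####............
264 ..oo.####...######............
265 ....##############............
266 ...###############............
267 .#################............
268 ..###############.............
269 ....##############............
270 ......############............
271 .......############...........
272 ........##########............
273 ..........#######.............
274 ............####..............
275 ..............#...............
276 ..............................
277 ..............................
```

Emit:
{"name": "step_arm", "arguments": {"rows": [0,-0.002,0,0.008,-0.7,-4.2,0,0,-0.004,0.001,0.02,-1.5,-8.4,0,0,-0.006,0.001,0.035,-2.2,-12.6,0,0,-0.006,0.001,0.05,-2.2,-12.6,0,0,-0.006,0.001,0.05,-2.2,-12.6,0]}}

```text
clock: 14.45
ee_pos: [0.6123, -0.3335, 0.1376]
ee_rot: [3.14, -0.34, -0.173]
contact_force: [-0.1, -0.4, -2.3]
opening: 0.0155
gripper_force: 30.0
```

```bash
python3 - <<'E'
from h import *
import pickle
w=grab('wrist');print(droop(w));s=grab('side');pickle.dump(s,open('s7.pkl','wb'))
print(hp((-.02,0,0)),[proj(s,hp((x,0,0))[0]).round(1).tolist() for x in(.09,-.055)],ctrl.get_obs()['contact_force'])
ascii(s,385,225,430,275)
E
```

```text
(array([7.95, 0.77]), array([246, 394], dtype=int32), [246, 0, 149, 95, 4288])
(array([ 0.6865, -0.3458,  0.1153]), array([ -9.9, -14.1,  -0. ])) [[[447.4, 218.0]], [[411.1, 247.7]]] [-0.12303414  0.48233335 -3.43611724]
225 ...........###...........####.......ooo......
226 #...........#...............##...............
227 ............................##...............
228 .###........................#................
229 ###............................o.............
230 ##..........................oooo.............
231 ............................oooo.............
232 .oo.........................oo...............
233 .oooo........................................
234 ..ooo........................................
235 ...o.........................................
236 .............................................
237 .............##..............................
238 .............####............................
239 ............####.............................
240 ...........###...............................
241 ..........###................................
242 ..........###............
[... 920 characters left out ...]

261 .............................................
262 .............................................
263 .............................................
264 .............................................
265 .............................................
266 .............................................
267 .............................................
268 .............................................
269 .............................................
270 .............................................
271 .............................................
272 .............................................
273 .............................................
274 .............................................
```

```bash
python3 - <<'E'
from h import *
p,r=at_bell(4,.125,.10,pitch=-8,dr=6.3);plan(p,r,50,10)
p2,r2=at_bell(4,.125,.052,dr=5.5);print('down');rows([(p2,r2)],(p,r))
E
```

```text
[-0.039, 0.018, -0.005] [0.1, 0.8, 0.9]
[-0.077, 0.036, -0.009] [0.2, 1.7, 1.8]
[-0.116, 0.054, -0.014] [0.3, 2.5, 2.7]
[-0.155, 0.072, -0.018] [0.4, 3.3, 3.6]
[-0.194, 0.089, -0.023] [0.5, 4.1, 4.5]
--
[-0.039, 0.018, -0.005] [0.1, 0.8, 0.9]
down
[0.003, -0.0002, -0.018] [0.7, 8.8, 0.0] step 18mm 8.8deg
```

Emit:
{"name": "step_arm", "arguments": {"rows": [0,-0.045,0.005,-0.003,0.1,0.8,0.5,0,-0.095,0.015,-0.006,0.2,1.7,1.2,0,-0.145,0.035,-0.01,0.3,2.5,2.5,0,-0.185,0.065,-0.015,0.4,3.3,3.6,0,-0.215,0.09,-0.02,0.5,4.1,4.5]}}

```text
clock: 15.18
ee_pos: [0.395, -0.2416, 0.1147]
ee_rot: [-3.141, -0.263, -0.094]
contact_force: [-0.3, -1.4, -3.3]
opening: 0.0158
gripper_force: 30.0
```

Emit:
{"name": "step_arm", "arguments": {"rows": [0,-0.018,0.017,-0.008,0.1,0.8,0.9,0,-0.017,0.017,-0.014,0.4,5,0.9,0,-0.015,0.017,-0.026,0.8,9.6,0.9,0,-0.015,0.017,-0.026,0.8,9.6,0.9,0,-0.015,0.017,-0.026,0.8,9.6,0.9]}}

```text
clock: 15.8
ee_pos: [0.3816, -0.2255, 0.0893]
ee_rot: [3.141, -0.097, -0.078]
contact_force: [-0.2, 0.7, -1.1]
opening: 0.0159
gripper_force: 30.0
```

```bash
python3 - <<'E'
from h import *
import pickle
w=grab('wrist');d=droop(w);print(d);dr=d[0][0]-1.6
s=grab('side');pickle.dump(s,open('s8.pkl','wb'))
print('tip',hp((.084,0,0),dr),proj(s,hp((.084,0,0),dr)[0]))
p,r=at_bell(4,.125,.052,dr=dr);print('corr');rows([(p,r)])
print('in',(at_bell(4,-.0,.052)[0]-at_bell(4,.125,.052)[0]).round(4))
print('bell4 strap px',proj(s,[[.5954,-.2425,.067]]))
ascii(s,345,235,415,290)
E
```

```text
(array([7.26, 1.59]), array([246, 395], dtype=int32), [246, 0, 150, 95, 4260])
tip (array([ 0.553 , -0.2393,  0.0512]), array([-4.5,  0.1, -0.1])) [[357.73173818 262.56346208]]
corr
[0.0015, -0.0001, 0.0005] [0.1, -0.1, 0.0] step 2mm 0.1deg
in [ 0.1246 -0.0098  0.    ]
bell4 strap px [[368.59379247 251.33333954]]
235 ######...########.....................................................
236 ######...#########....................................................
237 #######...#########...................................................
238 #######..##########...................................................
239 ######...##########...................................................
240 #####....##########...................................................
241 ####....###########...................................................
242 ........###########...................................................
243 ........###########...................................................
244 ........###########...................................................
245 ........###########............
[... 2639 characters left out ...]
.........................
281 ......................................................................
282 ......................................................................
283 ......................................................................
284 ......................................................................
285 ......................................................................
286 ......................................................................
287 ......................................................................
288 ......................................................................
289 ......................................................................
```

Emit:
{"name": "step_arm", "arguments": {"rows": [0,0.016,-0.001,0.0005,0,0,0,0,0.03,-0.002,0.0005,0,0,0,0,0.045,-0.003,0.0005,0,0,0,0,0.06,-0.0045,0.0005,0,0,0,0,0.075,-0.0055,0.0005,0,0,0]}}

```text
clock: 16.52
ee_pos: [0.4579, -0.2313, 0.0898]
ee_rot: [3.14, -0.097, -0.079]
contact_force: [-0.5, -0.4, -2.3]
opening: 0.0157
gripper_force: 30.0
```

```bash
python3 - <<'E'
from h import *
s=grab('side');dr=5.6
print('tip',hp((.084,0,0),dr),proj(s,hp((.084,0,0),dr)[0]))
ascii(s,345,230,400,278)
E
```

```text
tip (array([ 0.6321, -0.2456,  0.0524]), array([-4.5, -0.1, -0.1])) [[377.0524604  248.96502243]]
230 #####..................................................
231 #####..................................................
232 #####......###.........................................
233 ######ooooo###.........................................
234 #####.oooooo.###.......................................
235 #####oooooooo.###......................................
236 #####oo....oooo###.....................................
237 #####o....##.ooo###....................................
238 #####o...####.oo###....................................
239 ####.o....####.o.##....................................
240 ####.oo..#####.oo.#....................................
241 .....oo.#######.oo.....................................
242 ........########.oo....................................
243 ........########.oo....................................
244 ........#########oo....................................
245 #.......######.##oo....................................
246 ###.......#......oo...................
[... 1177 characters left out ...]
##############..........................
267 ...............##############..........................
268 ...............##############..........................
269 .................#############.........................
270 ..................############.........................
271 ....................##########.........................
272 ....................#######............................
273 .....................#####.............................
274 ......................##...............................
275 .......................................................
276 #......................................................
277 #......................................................
```

Emit:
{"name": "step_arm", "arguments": {"rows": [0,0.018,-0.0014,0,0,0,0,0,0.036,-0.003,0,0,0,0,0,0.036,-0.003,0,0,0,0]}}

```text
clock: 16.95
ee_pos: [0.4947, -0.2347, 0.0902]
ee_rot: [3.14, -0.099, -0.078]
contact_force: [-0.6, 0.5, -1.5]
opening: 0.0158
gripper_force: 30.0
```

```bash
python3 - <<'E'
from h import *
dr=5.8
P,e=hp((0.01,0,0),dr);print(P,e)
p,r=place(P+[0,0,.05],(0.01,0,0),e[0],-18,dr=dr);plan(p,r,12,4.5)
E
```

```text
[ 0.5926 -0.2425  0.0518] [-4.5  0.1 -0.1]
[-0.001, 0.0, 0.003] [-0.3, -3.6, 0.0]
[-0.003, 0.0, 0.007] [-0.5, -7.2, 0.0]
[-0.004, 0.0, 0.01] [-0.8, -10.9, 0.0]
[-0.006, 0.0, 0.014] [-1.0, -14.5, 0.0]
[-0.007, 0.0, 0.017] [-1.3, -18.1, 0.0]
```

Emit:
{"name": "step_arm", "arguments": {"rows": [0,-0.001,0,0.01,-0.3,-3.6,0,0,-0.003,0,0.018,-0.5,-7.2,0,0,-0.004,0,0.025,-0.8,-10.9,0,0,-0.006,0,0.028,-1,-14.5,0,0,-0.007,0,0.03,-1.3,-18.1,0]}}

```text
clock: 17.58
ee_pos: [0.4846, -0.2337, 0.1197]
ee_rot: [-3.14, -0.414, -0.079]
contact_force: [0.1, 0.7, -4.0]
opening: 0.016
gripper_force: 30.0
```

Emit:
{"name": "step_arm", "arguments": {"rows": [0,0,0,0,0,0,0,0,0,0,0,0,0,0]}}

```text
clock: 17.82
ee_pos: [0.4857, -0.2343, 0.12]
ee_rot: [-3.141, -0.413, -0.079]
contact_force: [0.3, -0.6, -2.8]
opening: 0.0159
gripper_force: 30.0
```

```bash
python3 - <<'E'
from h import *
w=grab('wrist');d=droop(w);print(d);dr=d[0][0]-1.6
s=grab('side');print([(x,proj(s,hp((x,0,0),dr)[0]).round(1).tolist()) for x in(.09,.01,-.045)],hp((0,0,0),dr))
ascii(s,345,220,400,270)
p,r=at_bell(3,.125,.10,pitch=-8,dr=dr);print(p,r.as_euler('xyz',degrees=True));plan(p,r,45,10)
p2,r2=at_bell(3,.125,.052,dr=5.8);print('down');rows([(p2,r2)],(p,r))
E
```

```text
(array([6.35, 0.53]), array([244, 395], dtype=int32), [244, 0, 152, 95, 4686])
[(0.09, [[388.2, 220.2]]), (0.01, [[369.0, 239.4]]), (-0.045, [[355.2, 252.9]])] (array([ 0.5821, -0.2419,  0.1128]), array([ -4.5, -18.9,   0. ]))
220 ###..........oooo............................#.......#.
221 ####.....o.....ooo......................oo...#.......#.
222 #####....o......oo.....................oooo..#.......#.
223 #####....oo......oo....................oooo..........#.
224 .####.....o.......oo..................oooo..#........#.
225 #####..............oo................ooo....#........#.
226 #####...............o...............ooo.....#........#.
227 ####.................o.............ooo......#.......#..
228 #####................o............ooo.......#.......#..
229 #####................oo..........ooo...........######..
230 #####...........................ooo....................
231 .####..........oooo............ooo.....................
232 ...##......##.ooooo...........ooo......................
233 ...##.....###.oooo...........ooo.......................
234 ..........##.oooo....##.....o
[... 1720 characters left out ...]
#######.......................................
264 ........########.......................................
265 .......##########......................................
266 ......###########......................................
267 ....#############......................................
268 ....#############......................................
269 ....##############.....................................
[ 0.42440736 -0.11015813  0.10796171] [180.   -12.75 -19.8 ]
[-0.015, 0.031, -0.003] [0.6, 2.7, -3.8]
[-0.031, 0.062, -0.006] [1.1, 5.4, -7.6]
[-0.046, 0.093, -0.009] [1.7, 8.0, -11.4]
[-0.062, 0.124, -0.012] [2.3, 10.7, -15.3]
down
[0.0033, -0.0012, -0.0179] [2.4, 6.5, -0.0] step 18mm 7.0deg
```

Emit:
{"name": "step_arm", "arguments": {"rows": [0,-0.05,0.004,0,0.3,1.3,-2,0,-0.085,0.02,-0.002,0.6,2.7,-4,0,-0.085,0.06,-0.005,1.1,5.4,-7.6,0,-0.085,0.1,-0.009,1.7,8,-11.4,0,-0.075,0.124,-0.012,2.3,10.7,-15.3]}}

```text
clock: 18.55
ee_pos: [0.4096, -0.1126, 0.1085]
ee_rot: [-3.139, -0.227, -0.341]
contact_force: [0.3, -0.2, -4.2]
opening: 0.0163
gripper_force: 30.0
```

```bash
python3 - <<'E'
from h import *
p,r=at_bell(3,.125,.052,dr=5.6)
rows([(p,r)])
E
```

```text
[0.0181, 0.0013, -0.0184] [2.4, 7.0, -0.3] step 26mm 7.4deg
```

Emit:
{"name": "step_arm", "arguments": {"rows": [0,0.006,0.0005,-0.006,0.8,2.3,-0.1,0,0.012,0.001,-0.012,1.6,4.6,-0.2,0,0.018,0.0015,-0.0185,2.4,7,-0.3,0,0.018,0.0015,-0.0185,2.4,7,-0.3]}}

```text
clock: 19.05
ee_pos: [0.4299, -0.1125, 0.09]
ee_rot: [-3.14, -0.101, -0.343]
contact_force: [-0.3, 0.1, -2.3]
opening: 0.0159
gripper_force: 30.0
```

```bash
python3 - <<'E'
from h import *
w=grab('wrist');d=droop(w);print(d);dr=d[0][0]-1.6
s=grab('side');print('tip',hp((.084,0,0),dr),proj(s,hp((.084,0,0),dr)[0]),'strap3',proj(s,[[.6284,-.1836,.067]]))
print('corr');rows([at_bell(3,.125,.052,dr=dr)]);print('in 75',(at_bell(3,.05,.052)[0]-at_bell(3,.125,.052)[0]).round(4))
ascii(s,325,205,395,265)
E
```

```text
(array([ 8.35, -0.1 ]), array([246, 393], dtype=int32), [246, 0, 148, 95, 4456])
tip (array([ 0.5895, -0.1697,  0.0488]), array([-19.6,   1. ,   0.1])) [[347.65194486 244.55978978]] strap3 [[360.08564759 235.79666903]]
corr
[-0.0001, 0.0007, 0.0002] [-0.4, -0.9, -0.2] step 1mm 1.0deg
in 75 [ 0.0706 -0.0254  0.    ]
205 ..............................................#.......................
206 ..................................#............#.....................#
207 .................................#............##.....................#
208 #................................#...........#.......................#
209 #.................................#........##.......................#.
210 #..................................##....##.........................#.
211 ##...................................#.##...........................#.
212 #.....................................#.............................#.
213 #...................................................................#.
214 #.....................................................................
215 #............................
[... 3016 characters left out ...]
.........................
256 ...............................########...............................
257 ................................####.#................................
258 .................................##...................................
259 ......................................................................
260 ......................................................................
261 ......................................................................
262 ...#..................................................................
263 ......................................................................
264 ......................................................................
```

Emit:
{"name": "step_arm", "arguments": {"rows": [0,0.014,-0.0045,0.001,-0.4,-0.9,-0.2,0,0.028,-0.0095,0.001,-0.4,-0.9,-0.2,0,0.042,-0.0145,0.001,-0.4,-0.9,-0.2,0,0.056,-0.0195,0.001,-0.4,-0.9,-0.2,0,0.07,-0.0245,0.001,-0.4,-0.9,-0.2]}}

```text
clock: 19.77
ee_pos: [0.4988, -0.1371, 0.0906]
ee_rot: [-3.141, -0.116, -0.347]
contact_force: [-0.8, 0.1, -1.5]
opening: 0.016
gripper_force: 30.0
```

```bash
python3 - <<'E'
from h import *
s=grab('side');dr=6.6
print('tip',hp((.084,0,0),dr),proj(s,hp((.084,0,0),dr)[0]))
ascii(s,325,205,395,262)
E
```

```text
tip (array([ 0.6633, -0.1964,  0.0537]), array([-19.9,  -0.3,   0. ])) [[370.5416752  235.39516967]]
205 ..............................................#.......................
206 ..................................#............#.....................#
207 .................................#............##.....................#
208 #................................#...........##......................#
209 #.................................#........##.......................#.
210 #..................................##.....#.........................#.
211 #....................................#.##...........................#.
212 #.....................................#.............................#.
213 #...................................................................#.
214 #................ooo................................................#.
215 ................ooooo..............................................#..
216 ................oooooo.............................................#..
217 ................o..ooo.............................................#..
218 ...............oo###
[... 2575 characters left out ...]
.........................
253 ###############.............############..............................
254 ###############..............############.............................
255 #############.................##########..............................
256 #############..................########...............................
257 ############....................#####.................................
258 ###########.......................#...................................
259 ###########...........................................................
260 #########.............................................................
261 #########.............................................................
```

Emit:
{"name": "step_arm", "arguments": {"rows": [0,0.008,-0.003,0.004,0.6,-1.6,0,0,0.008,-0.003,0.018,1.5,-4.2,0,0,0.006,-0.002,0.032,2.8,-8,0,0,0.004,-0.0015,0.042,4.2,-12,0,0,0.002,-0.001,0.05,5.6,-16,0]}}

```text
clock: 20.45
ee_pos: [0.4987, -0.1374, 0.1408]
ee_rot: [-2.943, -0.343, -0.391]
contact_force: [-1.4, 1.1, -4.7]
opening: 0.0158
gripper_force: 30.0
```

```bash
python3 - <<'E'
from h import *
w=grab('wrist');d=droop(w);print(d);dr=d[0][0]-1.6
s=grab('side');print([(x,proj(s,hp((x,0,0),dr)[0]).round(1).tolist()) for x in(.09,.037,.01,-.045)],hp((0,0,0),dr),ctrl.get_obs()['contact_force'])
ascii(s,325,190,395,262)
E
```

```text
(array([7.35, 1.12]), array([246, 395], dtype=int32), [246, 21, 150, 74, 4521])
[(0.09, [[374.5, 210.5]]), (0.037, [[358.5, 218.7]]), (0.01, [[350.3, 222.9]]), (-0.045, [[333.2, 231.6]])] (array([ 0.5883, -0.1656,  0.1254]), array([-21.4, -13.9,  11. ])) [ 0.42839128 -0.24162674 -4.55161868]
190 ..........................................#..######.oooooooooooooooooo
191 ........................................##....#######.oooooooooooooooo
192 .....................................###......#..######.oooooooooooooo
193 .....................................#.............######.oooooooooooo
194 ..........................................#..#.......######.oooooooooo
195 ........................................#.#..#.........######.oooooooo
196 ....................................#...###..#...........######.oooooo
197 ....................................#........#.............######.oooo
198 ....................................#........#...............######.oo
199 ...............o....................#........#.................######.
200 ..............ooo............................#.......
[... 3892 characters left out ...]
.........................
253 .....######...........................................................
254 .....####.............................................................
255 ......................................................................
256 ......................................................................
257 ......................................................................
258 ......................................................................
259 ......................................................................
260 ......................................................................
261 ......................................................................
```

```bash
python3 - <<'E'
from h import *
dr=6
P,e=hp((0,0,0),dr)
p,r=place(P+[-.03,.005,.04],(0,0,0),-19.8,-32,0,dr);plan(p,r,20,7)
E
```

```text
[-0.007, 0.002, 0.002] [-4.0, -3.4, -0.7]
[-0.014, 0.005, 0.005] [-8.0, -6.8, -1.4]
[-0.021, 0.007, 0.007] [-12.0, -10.2, -2.1]
[-0.029, 0.009, 0.01] [-15.9, -13.6, -2.8]
```

Then a small fore-aft shake at that tilt to slide the bells back.

Emit:
{"name": "step_arm", "arguments": {"rows": [0,-0.007,0.002,0.005,-4,-3.4,-0.7,0,-0.014,0.005,0.01,-8,-6.8,-1.4,0,-0.021,0.007,0.015,-12,-10.2,-2.1,0,-0.029,0.009,0.02,-15.9,-13.6,-2.8,0,-0.029,0.009,0.02,-15.9,-13.6,-2.8]}}

```text
clock: 21.18
ee_pos: [0.4697, -0.1281, 0.1599]
ee_rot: [3.14, -0.663, -0.343]
contact_force: [-1.1, -1.3, -4.9]
opening: 0.0159
gripper_force: 30.0
```

Emit:
{"name": "step_arm", "arguments": {"rows": [0,0.014,-0.004,0.008,0,0,0,0,0,0,0,0,0,0,0,0.014,-0.004,0.008,0,0,0,0,0,0,0,0,0,0,0,0,0,0,0,0,0]}}

```text
clock: 21.8
ee_pos: [0.469, -0.1283, 0.159]
ee_rot: [3.14, -0.66, -0.344]
contact_force: [-0.4, 0.0, -4.3]
opening: 0.0158
gripper_force: 30.0
```

```bash
python3 - <<'E'
from h import *
w=grab('wrist');d=droop(w);print(d);dr=d[0][0]-1.6
s=grab('side');print([(x,proj(s,hp((x,0,0),dr)[0]).round(1).tolist()) for x in(.09,.037,.01,-.045)],hp((0,0,0),dr),ctrl.get_obs()['contact_force'])
ascii(s,315,180,380,255)
E
```

```text
(array([23.92, -0.51]), array([258, 381], dtype=int32), [258, 0, 124, 95, 3451])
[(0.09, [[365.7, 207.8]]), (0.037, [[349.6, 216.9]]), (0.01, [[341.3, 221.6]]), (-0.045, [[324.1, 231.3]])] (array([ 0.5567, -0.1593,  0.1455]), array([-19.7, -15.7,  -0. ])) [ 0.25209603  0.44572751 -3.98182488]
180 ....................................#####........................
181 ......................................########...................
182 ........................................########.................
183 ..........................................########...............
184 ............................................########.............
185 ..............................................#######............
186 ................................................#######........oo
187 ..................................................########....ooo
188 ...................................................########..oooo
189 ....................................................#########oooo
190 ....................................................#..######.ooo
191 ................................
[... 3743 characters left out ...]

245 .####################............................................
246 .####################............................................
247 ..###################............................................
248 ..#################..............................................
249 ...##############.#..............................................
250 ...#############.................................................
251 ....#########....................................................
252 ....####.##......................................................
253 .....##..........................................................
254 .................................................................
```

The hanger slipped in the fingers to about 22° of droop during the shake, and the tip at (363,208) confirms it. The bells are packed back, though. I'll carry on slowly, with the tool pitched to compensate.

```bash
python3 - <<'E'
from h import *
dr=22.3
p,r=at_bell(2,.13,.10,pitch=-10,dr=dr);plan(p,r,30,5)
p2,r2=at_bell(2,.13,.052,dr=dr);print('down');rows([(p2,r2)],(p,r))
E
```

```text
[-0.009, 0.007, -0.015] [0.3, 1.4, 4.7]
[-0.019, 0.014, -0.03] [0.5, 2.8, 9.4]
[-0.028, 0.021, -0.044] [0.8, 4.3, 14.0]
[-0.037, 0.028, -0.059] [1.1, 5.7, 18.7]
down
[0.0036, -0.0001, -0.0103] [0.2, 10.0, -0.0] step 11mm 10.0deg
```

Emit:
{"name": "step_arm", "arguments": {"rows": [0,-0.009,0.007,-0.008,0.1,0.5,4.7,0,-0.019,0.014,-0.02,0.3,1.5,9.4,0,-0.028,0.021,-0.035,0.7,3.5,14,0,-0.037,0.028,-0.05,1.1,5.7,18.7,0,-0.037,0.028,-0.059,1.1,5.7,18.7]}}

```text
clock: 22.52
ee_pos: [0.4368, -0.1077, 0.1149]
ee_rot: [3.136, -0.564, -0.101]
contact_force: [0.3, 0.2, -5.7]
opening: 0.0163
gripper_force: 30.0
```

Emit:
{"name": "step_arm", "arguments": {"rows": [0,0.001,0,-0.003,0,2.5,0,0,0.002,0,-0.006,0.1,5,0,0,0.003,0,-0.008,0.1,7.5,0,0,0.0035,0,-0.01,0.2,10,0,0,0.0035,0,-0.01,0.2,10,0]}}

```text
clock: 23.15
ee_pos: [0.4415, -0.1078, 0.1053]
ee_rot: [3.12, -0.391, -0.096]
contact_force: [0.1, 0.7, -3.8]
opening: 0.0158
gripper_force: 30.0
```

```bash
python3 - <<'E'
from h import *
w=grab('wrist');d=droop(w);print(d);dr=d[0][0]-1.6
s=grab('side');print('tip',hp((.084,0,0),dr),proj(s,hp((.084,0,0),dr)[0]),'strap2',proj(s,[[.6507,-.1046,.067]]))
print('corr');rows([at_bell(2,.13,.052,dr=dr)])
ascii(s,290,200,365,265)
E
```

```text
(array([21.6 ,  0.59]), array([257, 383], dtype=int32), [257, 0, 127, 95, 4016])
tip (array([ 0.6085, -0.1257,  0.0724]), array([-5.9, -2.3, -1.1])) [[341.12235748 228.61437505]] strap2 [[345.16199863 220.30122283]]
corr
[-0.0033, 0.0066, -0.0136] [1.2, 2.2, 5.0] step 15mm 5.6deg
200 ...........................................................................
201 ...........................................................................
202 ...........................................................................
203 ......................................................................#....
204 ............................#..............................................
205 ...........................###.............................................
206 ...........................####.#....................................#.....
207 ...........................########.................................#......
208 ...........................#########................................#......
209 ............................##.#####.................................#.....
210 ...............
[... 3680 characters left out ...]
###########.......######....................................
257 ..........################........####.....................................
258 ..........#################........##......................................
259 .........#################.................................................
260 ........###################................................................
261 .......####################................................................
262 .......#####################...............................................
263 ........####################...............................................
264 .........###################...............................................
```

Emit:
{"name": "step_arm", "arguments": {"rows": [0,-0.003,0.0065,-0.005,0.6,1.1,2.5,0,-0.003,0.0065,-0.0135,1.2,2.2,5,0,-0.003,0.0065,-0.0135,1.2,2.2,5]}}

```text
clock: 23.62
ee_pos: [0.4372, -0.1017, 0.0914]
ee_rot: [3.14, -0.351, -0.018]
contact_force: [-0.2, -1.1, -3.1]
opening: 0.0157
gripper_force: 30.0
```

```bash
python3 - <<'E'
from h import *
w=grab('wrist');d=droop(w);print(d);dr=d[0][0]-1.6
s=grab('side');print('tip',hp((.084,0,0),dr),proj(s,hp((.084,0,0),dr)[0]))
print('corr');rows([at_bell(2,.13,.052,dr=dr)])
ascii(s,320,215,355,245)
E
```

```text
(array([21.57,  0.79]), array([257, 383], dtype=int32), [257, 0, 127, 95, 3748])
tip (array([ 0.6051, -0.1045,  0.0528]), array([-1.1, -0.1, -0.1])) [[335.09520263 230.74316531]]
corr
[-0.0004, 0.0005, -0.0005] [0.1, 0.1, 0.1] step 1mm 0.1deg
215 #######............................
216 #######............................
217 #######.............#.##...........
218 #######.............#####..........
219 #######............########........
220 #######............#########.......
221 #######............###########.....
222 #######.............##########.....
223 #########...........##########.....
224 #########...........###..#####.....
225 .#######...........######.####.....
226 .#####.............###########.....
227 o####..............###########.....
228 ..##..............############.....
229 ..................############.....
230 .............oo...############.....
231 ............oooo..############.....
232 ...........ooooo..#############....
233 ..........oooooo.##############....
234 ........ooooooo..#############.....
235 .......oooooo....##############....
236 #....oooooo......##############....
237 ####.ooooo........##############...
238 #####.oo............############...
239 ######...............##########....
240 .######................#######.....
241 o.#####..................###.......
242 ooo####...................#........
243 o..#####...........................
244 .#######...........................
```

Emit:
{"name": "step_arm", "arguments": {"rows": [0,0.016,0,0.001,0,0,0,0,0.032,0,0.001,0,0,0,0,0.048,-0.0005,0.001,0,0,0,0,0.064,-0.001,0.001,0,0,0,0,0.08,-0.0015,0.001,0,0,0]}}

```text
clock: 24.35
ee_pos: [0.5176, -0.1022, 0.0917]
ee_rot: [3.141, -0.348, -0.017]
contact_force: [-0.1, 0.6, -3.0]
opening: 0.0162
gripper_force: 30.0
```

```bash
python3 - <<'E'
from h import *
w=grab('wrist');d=droop(w);print(d);dr=d[0][0]-1.6
s=grab('side');print([(x,proj(s,hp((x,0,0),dr)[0]).round(1).tolist()) for x in(.084,.05,.02,-.02,-.05)],hp((.084,0,0),dr))
ascii(s,300,210,370,260)
E
```

```text
(array([21.56,  0.79]), array([257, 383], dtype=int32), [257, 0, 127, 95, 3952])
[(0.084, [[352.9, 218.3]]), (0.05, [[345.6, 223.2]]), (0.02, [[339.1, 227.7]]), (-0.02, [[330.0, 233.9]]), (-0.05, [[323.0, 238.7]])] (array([ 0.6872, -0.1055,  0.0537]), array([-1. , -0.1, -0.1]))
210 ........##............####..oo.........o....................##.....#..
211 ........##............#####..o.........oo.....................#.##....
212 .......##..............###.............oo.............................
213 ......##.......##......###.............oo.............................
214 .....##.#.......#.#...................ooo.............................
215 ...####...........#..................oooo.............................
216 ...###.............##...............ooo...............................
217 ....................#...............oo....##..........................
218 ........................................#####......oo.................
219 .......................................########..ooooo................
220 .......................................#########oooooo.............
[... 2228 characters left out ...]
.........................
251 ......##############################..................................
252 .......##############################.................................
253 ........####################...#####..................................
254 ........##################.......##...................................
255 .........#################............................................
256 ..........#################...........................................
257 ...........##############.............................................
258 ...........########..###..............................................
259 ............######....................................................
```

Emit:
{"name": "step_arm", "arguments": {"rows": [0,0.006,0,0,0,0,0,0,0.012,0,0,0,-1,0,0,0.012,0,0.004,0,-3,0,0,0.012,0,0.01,0,-6,0,0,0.012,0,0.016,0,-9,0]}}

```text
clock: 25.08
ee_pos: [0.5275, -0.1021, 0.1073]
ee_rot: [-3.139, -0.505, -0.018]
contact_force: [1.1, 0.4, -5.2]
opening: 0.0159
gripper_force: 30.0
```

Emit:
{"name": "step_arm", "arguments": {"rows": [0,0,0,0.006,0,-1,0,0,0,0,0.012,0,-2,0,0,0,0,0.018,0,-3,0,0,0,0,0.022,0,-3,0,0,0,0,0.024,0,-3,0]}}

```text
clock: 25.7
ee_pos: [0.5287, -0.1025, 0.1324]
ee_rot: [-3.138, -0.558, -0.018]
contact_force: [-0.1, 0.2, -6.0]
opening: 0.016
gripper_force: 30.0
```

```bash
python3 - <<'E'
from h import *
w=grab('wrist');d=droop(w);print(d);dr=d[0][0]-1.6
s=grab('side');print([(x,proj(s,hp((x,0,0),dr)[0]).round(1).tolist()) for x in(.084,.05,.02,-.02,-.05)],hp((.084,0,0),dr),hp((-.05,0,0),dr),ctrl.get_obs()['contact_force'])
ascii(s,300,200,370,260)
E
```

```text
(array([27.67,  0.62]), array([261, 379], dtype=int32), [261, 10, 119, 85, 2915])
[(0.084, [[356.0, 202.7]]), (0.05, [[348.6, 208.3]]), (0.02, [[342.0, 213.5]]), (-0.02, [[332.8, 220.5]]), (-0.05, [[325.7, 226.0]])] (array([ 0.6986, -0.1053,  0.1101]), array([-1. , -5.9,  0.2])) (array([ 0.5653, -0.103 ,  0.0963]), array([-1. , -5.9,  0.2])) [-0.09280378  0.27497899 -6.00507847]
200 ..........o.............................o...................#.........
201 .......................................o..............ooo...#.........
202 ....#.................................................ooo...#.........
203 ....#.............#.................................ooooo...#.........
204 ...###...........###.............oooo..............oooo...............
205 ..###...........................oooo......##......ooo......#..........
206 ..###..........................oooo......####....ooo.......#..........
207 .###...........................ooo......#######.ooo.......#...........
208 ####...........................oo........######...........#...........
209 ##.....................................
[... 3081 characters left out ...]
.........................
251 ......................................................................
252 ......................................................................
253 ......................................................................
254 ......................................................................
255 ......................................................................
256 ......................................................................
257 ......................................................................
258 ......................................................................
259 ......................................................................
```

```bash
python3 - <<'E'
from h import *
dr=26.5
p,r=at_bell(1,.13,.10,pitch=-8,dr=dr);rows([(p,r)])
p2,r2=at_bell(1,.13,.052,dr=dr);print('down');rows([(p2,r2)],(p,r))
E
```

```text
[-0.0967, 0.1027, -0.0226] [-0.2, -2.5, -0.6] step 143mm 2.6deg
down
[0.0035, -0.0001, -0.0181] [0.2, 8.0, -0.0] step 18mm 8.0deg
```

Emit:
{"name": "step_arm", "arguments": {"rows": [0,-0.015,0,0,0,-1,0,0,-0.04,0.003,0,0,-2,0,0,-0.068,0.012,0,0,-2.5,-0.2,0,-0.09,0.03,0,0,-2.5,-0.4,0,-0.097,0.055,0,0,-2.5,-0.6]}}

```text
clock: 26.42
ee_pos: [0.43, -0.0473, 0.1316]
ee_rot: [-3.136, -0.601, -0.033]
contact_force: [-0.4, -1.2, -6.3]
opening: 0.0158
gripper_force: 30.0
```

Emit:
{"name": "step_arm", "arguments": {"rows": [0,0,0.023,-0.002,0,0,0,0,0,0.04,-0.006,0,0,0,0,0,0.0475,-0.012,0,0,0,0,0,0.0475,-0.016,0,0,0]}}

```text
clock: 26.92
ee_pos: [0.4311, 0.0008, 0.1155]
ee_rot: [-3.137, -0.6, -0.027]
contact_force: [-0.6, -0.4, -5.3]
opening: 0.0158
gripper_force: 30.0
```

```bash
python3 - <<'E'
from h import *
w=grab('wrist');d=droop(w);print(d);dr=d[0][0]-1.6
s=grab('side');print([(x,proj(s,hp((x,0,0),dr)[0]).round(1).tolist()) for x in(.084,.05,.02,-.02,-.05)],hp((.084,0,0),dr),hp((-.05,0,0),dr),ctrl.get_obs()['contact_force'])
print('corr');rows([at_bell(1,.13,.052,dr=dr)]);print('strap1',proj(s,[[.648,-.0055,.067]]))
ascii(s,265,195,340,245)
E
```

```text
(array([32.74,  1.51]), array([265, 377], dtype=int32), [265, 26, 113, 69, 2772])
[(0.084, [[310.5, 209.6]]), (0.05, [[302.4, 214.8]]), (0.02, [[295.2, 219.6]]), (-0.02, [[285.2, 226.1]]), (-0.05, [[277.5, 231.2]])] (array([ 0.5982, -0.0044,  0.0843]), array([-1.6, -3.2,  0.2])) (array([ 0.4644, -0.0007,  0.0767]), array([-1.6, -3.2,  0.2])) [-0.32311536 -0.01673723 -4.93961719]
corr
[0.0058, -0.0, -0.0229] [-0.2, 3.2, 0.1] step 24mm 3.2deg
strap1 [[321.84346634 206.98976355]]
195 ..................o........................................................
196 ................oooo.......................................................
197 ................o..ooo.....................................................
198 ....................ooo....................................................
199 .....................oo....................................................
200 .......................o...................................................
201 ................o..........................................................
202 ......................................................
[... 2681 characters left out ...]
##############..............................................
237 ........######################.............................................
238 ........######################.............................................
239 .......#######################.............................................
240 .......########################............................................
241 .......########################............................................
242 ......########################.............................................
243 .....#######################...............................................
244 .....######################................................................
```

Emit:
{"name": "step_arm", "arguments": {"rows": [0,0.002,0,-0.008,0,1,0,0,0.004,0,-0.016,-0.1,2,0,0,0.006,0,-0.023,-0.2,3.2,0,0,0.006,0,-0.023,-0.2,3.2,0]}}

```text
clock: 27.52
ee_pos: [0.4395, -0.0004, 0.0938]
ee_rot: [3.14, -0.549, -0.027]
contact_force: [-0.1, -0.0, -2.1]
opening: 0.0159
gripper_force: 30.0
```

```bash
python3 - <<'E'
from h import *
w=grab('wrist');d=droop(w);print(d);dr=d[0][0]-1.6
s=grab('side');print([(x,proj(s,hp((x,0,0),dr)[0]).round(1).tolist()) for x in(.084,.05,.02,-.02,-.05)],hp((.084,0,0),dr),hp((-.05,0,0),dr),ctrl.get_obs()['contact_force'])
print('corr');rows([at_bell(1,.13,.052,dr=dr)])
ascii(s,265,200,340,245)
E
```

```text
(array([30.98,  0.54]), array([263, 377], dtype=int32), [263, 27, 115, 68, 2820])
[(0.084, [[312.4, 214.7]]), (0.05, [[304.5, 219.8]]), (0.02, [[297.4, 224.4]]), (-0.02, [[287.5, 230.7]]), (-0.05, [[279.9, 235.6]])] (array([ 0.6054, -0.005 ,  0.0593]), array([-1.6, -2. , -0.1])) (array([ 0.4715, -0.0012,  0.0546]), array([-1.6, -2. , -0.1])) [-0.45168605 -0.62053624 -2.24426339]
corr
[-0.0021, 0.0003, -0.0015] [0.1, 2.0, 0.1] step 3mm 2.0deg
200 .....................o.....................................................
201 ....................oooo...................................................
202 ......................ooo..................................................
203 ........................oo.................................................
204 .........................oo................................................
205 ..........................o.........................###....................
206 ...........................o........................####.#.................
207 ....................................................########...............
208 ..........
[... 2245 characters left out ...]
.##########################.................................
237 ............ooo..#############..###########................................
238 ............ooo.##############...##########................................
239 .........###...###############.....#######.................................
240 .........######################.....####...................................
241 .........######################.....##.....................................
242 .........######################............................................
243 ........########################...........................................
244 ........#########################..........................................
```

Emit:
{"name": "step_arm", "arguments": {"rows": [0,0.012,0,-0.002,0,0.3,0,0,0.026,-0.0005,-0.002,0,0.3,0,0,0.04,-0.001,-0.002,0,0.3,0,0,0.054,-0.001,-0.002,0,0.3,0,0,0.066,-0.0015,-0.002,0,0.3,0]}}

```text
clock: 28.25
ee_pos: [0.5042, -0.0014, 0.0906]
ee_rot: [3.14, -0.54, -0.026]
contact_force: [-2.1, 0.2, -1.7]
opening: 0.0158
gripper_force: 30.0
```

```bash
python3 - <<'E'
from h import *
w=grab('wrist');d=droop(w);print(d);dr=d[0][0]-1.6
s=grab('side');print([(x,proj(s,hp((x,0,0),dr)[0]).round(1).tolist()) for x in(.084,.05,.02,-.02,-.05)],hp((.084,0,0),dr),hp((-.05,0,0),dr),ctrl.get_obs()['contact_force'])
ascii(s,270,185,350,240)
E
```

```text
(array([31.84,  1.03]), array([264, 377], dtype=int32), [264, 26, 114, 69, 2917])
[(0.084, [[326.9, 207.2]]), (0.05, [[319.4, 211.9]]), (0.02, [[312.7, 216.1]]), (-0.02, [[303.4, 221.9]]), (-0.05, [[296.3, 226.3]])] (array([ 0.6711, -0.006 ,  0.0532]), array([-1.6, -0.8, -0.1])) (array([ 0.5372, -0.0024,  0.0513]), array([-1.6, -0.8, -0.1])) [-2.36728971  0.86831817 -1.12754392]
185 .....o..........................................................................
186 ................................................................................
187 ................................................................................
188 ................................................................................
189 ................................................................................
190 ................................................................................
191 ................................................................................
192 ................................oooo............................................
193 ...............................o..
[... 3256 characters left out ...]
....................
232 ...........##...######################..........................................
233 ..........####..######################..........................................
234 ........##############################..........................................
235 .......###############################..........................................
236 .......###############################..........................................
237 ........##############################..........................................
238 .........#############################..........................................
239 ..........######################.#..............................................
```

Threaded: bell 1's strap is at u 317–325 with the tip showing at (326,208) past it. I'll advance a little more. Then, with the bells standing, I'll press the bar onto their tops while turning the tool, to rotate the hanger back in the fingers.

Emit:
{"name": "step_arm", "arguments": {"rows": [0,0.009,0,0,0,0,0,0,0.018,-0.0005,0,0,0,0,0,0.017,-0.0005,0,0.1,5,0,0,0.0155,-0.0005,-0.0005,0.2,10,0,0,0.014,-0.0005,-0.001,0.3,15,0]}}

```text
clock: 28.98
ee_pos: [0.5206, -0.0019, 0.0924]
ee_rot: [3.139, -0.284, -0.026]
contact_force: [-0.2, 0.4, 1.4]
opening: 0.0158
gripper_force: 30.0
```

Emit:
{"name": "step_arm", "arguments": {"rows": [0,-0.0015,0,-0.0005,0.1,5,0,0,-0.003,0,-0.001,0.2,10,0,0,-0.0045,0,-0.001,0.3,15,0,0,-0.006,0,-0.001,0.4,20,0,0,-0.006,0,-0.001,0.4,20,0]}}

```text
clock: 29.6
ee_pos: [0.5148, -0.0019, 0.0898]
ee_rot: [3.137, 0.065, -0.025]
contact_force: [-1.2, 0.1, 3.5]
opening: 0.0161
gripper_force: 30.0
```

```bash
python3 - <<'E'
from h import *
w=grab('wrist');d=droop(w);print(d);dr=d[0][0]-1.6
s=grab('side');print([(x,proj(s,hp((x,0,0),dr)[0]).round(1).tolist()) for x in(.084,.05,.02,-.02,-.05)],hp((.084,0,0),dr),hp((-.05,0,0),dr),ctrl.get_obs()['contact_force'],hp((-.09,0,.055),dr))
ascii(s,270,185,350,240)
E
```

```text
(array([0.42, 1.46]), array([239, 401], dtype=int32), [239, 0, 163, 95, 4913])
[(0.084, [[330.0, 207.5]]), (0.05, [[322.7, 211.6]]), (0.02, [[316.1, 215.4]]), (-0.02, [[307.0, 220.5]]), (-0.05, [[299.9, 224.5]])] (array([ 0.6858, -0.0064,  0.044 ]), array([-1.5,  2.5, -0.3])) (array([ 0.552 , -0.003 ,  0.0499]), array([-1.5,  2.5, -0.3])) [0.1552179  1.48289304 3.29377235] (array([ 0.5145, -0.0018,  0.1066]), array([-1.5,  2.5, -0.3]))
185 ................................................................................
186 ................................................................................
187 ................................................................................
188 ........................##......................................................
189 .......................###......................................................
190 ......###...............................o.......................................
191 ......####.........#.........##......o.ooo......................................
192 .o.....#####................#####.......oo...................
[... 3314 characters left out ...]
....................
232 ...........###############################......................................
233 ...........##############################.......................................
234 ............#############################.......................................
235 .............############################.......................................
236 ..............###########################.......................................
237 ...............####################.#...........................................
238 ................###################.............................................
239 .................##################.............................................
```

The droop is reset: the tip is now at (328,209) and the fit gives about −1°. I'll pre-bias it a bit more, then roll 45° about the bar (less slip torque, and the roll the hook needs) before lifting.

Emit:
{"name": "step_arm", "arguments": {"rows": [0,-0.0015,0,0,0.1,5,0,0,-0.003,0,0,0.2,10,0,0,-0.003,0,0,0.2,10,0]}}

```text
clock: 30.08
ee_pos: [0.5094, -0.0019, 0.0892]
ee_rot: [3.136, 0.243, -0.026]
contact_force: [-1.6, -0.1, 5.0]
opening: 0.0161
gripper_force: 30.0
```

```bash
python3 - <<'E'
from h import *
w=grab('wrist');d=droop(w);print(d);dr=d[0][0]-1.6
P,e=hp((0,0,0),dr);print(P,e)
for n,th,pi,z in((1,8,1,.050),(2,17,0,.051),(3,26,-1,.052),(4,35,-2,.053),(5,45,-3,.055)):
    if n==1: L=[]
    L.append(place([P[0],P[1],z],(0,0,0),e[0],pi,th,dr))
b=rows(L);print('--')
rows([place([P[0],P[1],.06],(0,0,0),e[0],-4,45,dr),place([P[0],P[1],.07],(0,0,0),e[0],-6,45,dr),place([P[0],P[1],.085],(0,0,0),e[0],-8,45,dr),place([P[0],P[1],.1],(0,0,0),e[0],-10,45,dr),place([P[0],P[1],.115],(0,0,0),e[0],-10,45,dr)],b)
E
```

```text
(array([-8.6 ,  2.33]), array([230, 411], dtype=int32), [230, 0, 182, 95, 4950])
[ 0.599  -0.0044  0.045 ] [-1.4  3.8 -0.3]
[-0.0022, -0.0056, 0.0003] [8.3, -3.0, -0.3] step 6mm 8.8deg
[-0.003, -0.0114, -0.0016] [17.2, -4.1, -0.6] step 6mm 9.1deg
[-0.0037, -0.017, -0.0045] [26.2, -5.3, -0.6] step 6mm 9.1deg
[-0.0043, -0.0221, -0.0082] [35.2, -6.4, -0.5] step 6mm 9.1deg
[-0.0047, -0.0272, -0.0121] [45.2, -7.5, -0.3] step 6mm 10.0deg
--
[-0.0004, 0.0, 0.0034] [-0.0, -1.0, -0.0] step 3mm 1.0deg
[-0.001, 0.0, 0.01] [-0.1, -3.0, 0.0] step 7mm 2.0deg
[-0.0016, 0.0, 0.0217] [-0.1, -5.0, 0.0] step 12mm 2.0deg
[-0.002, 0.0, 0.0333] [-0.2, -7.0, -0.0] step 12mm 2.0deg
[-0.002, 0.0, 0.0483] [-0.2, -7.0, -0.0] step 15mm 0.0deg
```

Emit:
{"name": "step_arm", "arguments": {"rows": [0,-0.002,-0.0055,0.001,8.3,-3,-0.3,0,-0.003,-0.0115,-0.001,17.2,-4.1,-0.6,0,-0.0035,-0.017,-0.003,26.2,-5.3,-0.6,0,-0.0045,-0.022,-0.006,35.2,-6.4,-0.5,0,-0.0045,-0.027,-0.01,45.2,-7.5,-0.3]}}

```text
clock: 30.75
ee_pos: [0.5031, -0.0295, 0.0788]
ee_rot: [-2.352, 0.073, 0.102]
contact_force: [-1.3, 0.1, -5.2]
opening: 0.016
gripper_force: 30.0
```

```bash
python3 - <<'E'
from h import *
w=grab('wrist');d=droop(w);print(d);dr=d[0][0]-1.6
o=ctrl.get_obs();print(hp((.084,0,0),dr),hp((-.05,0,0),dr),o['contact_force'],o['joints'].round(2))
s=grab('side');print([(x,proj(s,hp((x,0,0),dr)[0]).round(1).tolist()) for x in(.084,.05,.02,-.02,-.05)])
ascii(s,280,195,345,240)
E
```

```text
(array([-9.03,  2.66]), array([230, 411], dtype=int32), [230, 0, 182, 95, 4989])
(array([ 0.6812, -0.0111,  0.0572]), array([-1.9, -3. , 45.3])) (array([ 0.5475, -0.0066,  0.0501]), array([-1.9, -3. , 45.3])) [ 0.12664147 -4.12357893 -4.99977588] [-0.48  0.6   1.77  0.62  1.37  0.71]
[(0.084, [[330.0, 205.5]]), (0.05, [[322.5, 210.4]]), (0.02, [[315.8, 214.8]]), (-0.02, [[306.6, 220.8]]), (-0.05, [[299.5, 225.5]])]
195 .................................................................
196 .................................................................
197 .................................................................
198 .......................................o.........................
199 .................................................................
200 ....................................o............................
201 ..................................o..............................
202 .................................................o...............
203 ................................................oooo.............
204 ...............................................
[... 1768 characters left out ...]

230 ..............................###................................
231 .......#...................##..###...............................
232 ......###...............###....###...............................
233 ..#..####........................##..............................
234 ..######.o.......................##..............................
235 ...#####.........................###.............................
236 ....#######........................##............................
237 ....########.......######..........##............................
238 .....########.###.########.........#.............................
239 ......####################.......................................
```

Emit:
{"name": "step_arm", "arguments": {"rows": [0,0,0,0.006,0,-1,0,0,-0.001,0,0.014,-0.1,-3,0,0,-0.0015,0,0.026,-0.1,-5,0,0,-0.002,0,0.04,-0.2,-6,0,0,-0.002,0,0.055,-0.2,-6,0]}}

```text
clock: 31.48
ee_pos: [0.5015, -0.0287, 0.1354]
ee_rot: [-2.37, -0.03, 0.103]
contact_force: [0.4, -1.0, -7.4]
opening: 0.0158
gripper_force: 30.0
```

```bash
python3 - <<'E'
from h import *
import pickle
w=grab('wrist');d=droop(w);print(d);dr=d[0][0]-1.6
o=ctrl.get_obs();print(hp((.084,0,0),dr),hp((-.05,0,0),dr),o['contact_force'],o['joints'].round(2))
t=grab('top');pickle.dump(t,open('t9.pkl','wb'));pickle.dump(w,open('w9.pkl','wb'))
h=cv2.cvtColor(t['img'],cv2.COLOR_RGB2HSV);m=cv2.inRange(h,(17,110,80),(30,255,255))
n,l,st,c=cv2.connectedComponentsWithStats(m)
print([ (st[i].tolist()) for i in range(1,n) if st[i][4]>8 and 230<st[i][0]<420 and 150<st[i][1]<230])
print('bar px top',[proj(t,hp((x,0,0),dr)[0]).round(1).tolist() for x in(.09,.04,0,-.05)], 'bell posn px',[proj(t,[b[0],b[1],.03]).round(0).tolist() for b in BELL.values()])
E
```

```text
(array([-4.37,  2.64]), array([235, 406], dtype=int32), [235, 0, 172, 95, 4313])
(array([0.6796, 0.003 , 0.1292]), array([ 1.7, -6.2, 44.5])) (array([ 0.5464, -0.0009,  0.1148]), array([ 1.7, -6.2, 44.5])) [ 0.71797518 -0.12291667 -4.62173763] [-0.49  0.49  1.78  0.65  1.4   0.68]
[[305, 181, 7, 3, 12], [303, 197, 13, 14, 124], [309, 215, 4, 5, 14]]
bar px top [[[308.7, 172.4]], [[309.2, 185.5]], [[309.6, 196.1]], [[310.1, 209.4]]] bell posn px [[[312.0, 188.0]], [[337.0, 187.0]], [[357.0, 192.0]], [[372.0, 200.0]], [[392.0, 205.0]]]
```

```bash
python3 - <<'E'
from h import *
F=[]
for i in range(6): w=grab('wrist');F.append(ctrl.get_obs()['contact_force'])
print(np.mean(F,0),droop(w)); dr=droop(w)[0][0]-1.6
import pickle;s=grab('side');pickle.dump(s,open('s10.pkl','wb'));save(s,'s10',(270,165,350,245),7)
save(w,'w10',sc=1.25)
E
```

```text
[ 0.13185554  0.05940229 -6.5803462 ] (array([-4.84,  3.15]), array([235, 407], dtype=int32), [235, 0, 173, 95, 4307])
```

View pics/s10.png

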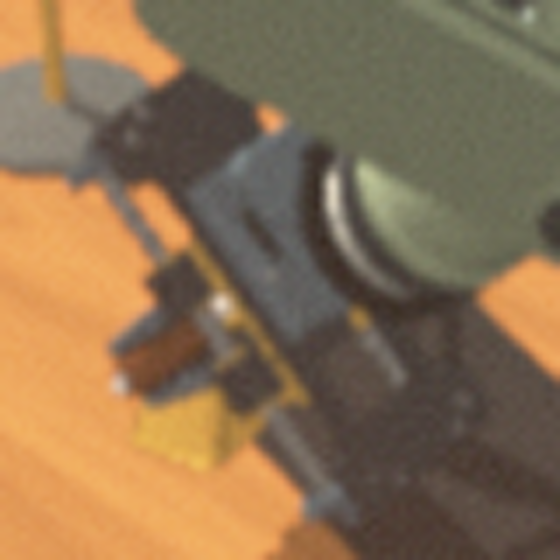

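The picture shows the rearmost bell hanging under the grip and no bells left on the pad. The mean force of 6.6 N fits five bells, and the droop is steady at this roll. Now over to the ring.

```bash
cat >> h.py <<'E'
RC=np.array([.615,.203,.240]);YS=44.
def hook(my,mz,roll,pitch=-3,dr=0,mx=0.,yaw=YS):
    u=R.from_euler('z',YS,degrees=True);return place(RC+u.apply([mx,my,mz]),(0,0,.085),yaw,pitch,roll,dr)
def ringframe(dr):
    P,e=hp((0,0,.085),dr);return R.from_euler('z',-YS,degrees=True).apply(P-RC).round(4),e
E
python3 - <<'E'
from h import *
dr=-6.3
print(ringframe(dr))
p,r=hook(-.075,-.004,45,-4,dr);plan(p,r,30,5.5)
E
```

```text
(array([-0.2001, -0.1718, -0.0637]), array([ 1.4, -6.1, 44.6]))
[0.01, 0.017, 0.008] [-0.1, 0.3, 5.3]
[0.02, 0.035, 0.016] [-0.1, 0.5, 10.7]
[0.029, 0.052, 0.024] [-0.2, 0.8, 16.0]
[0.039, 0.07, 0.032] [-0.2, 1.1, 21.3]
[0.049, 0.087, 0.039] [-0.3, 1.3, 26.6]
--
[0.01, 0.017, 0.008] [-0.1, 0.3, 5.3]
[0.02, 0.035, 0.016] [-0.1, 0.5, 10.7]
[0.029, 0.052, 0.024] [-0.2, 0.8, 16.0]
```

Emit:
{"name": "step_arm", "arguments": {"rows": [0,0.006,0.01,0.006,-0.1,0.1,3,0,0.016,0.028,0.016,-0.1,0.4,8,0,0.026,0.046,0.025,-0.2,0.7,13.5,0,0.037,0.065,0.034,-0.2,1,19,0,0.046,0.08,0.04,-0.3,1.3,24]}}

```text
clock: 32.55
ee_pos: [0.5491, 0.0526, 0.1745]
ee_rot: [-2.367, -0.007, 0.526]
contact_force: [1.1, 0.5, -6.0]
opening: 0.0159
gripper_force: 30.0
```

```bash
python3 - <<'E'
from h import *
w=grab('wrist');d=droop(w);print(d);dr=d[0][0]-1.6
print(ringframe(dr),ctrl.get_obs()['contact_force'])
p,r=hook(-.075,-.004,45,-3,dr);plan(p,r,30,5)
E
```

```text
(array([-17.37, -12.81]), array([204, 404], dtype=int32), [204, 0, 201, 95, 6289])
(array([-0.0881, -0.1304, -0.0107]), array([ 16.8, -14. ,  46.1])) [ 4.4173188   1.88230021 -5.53539954]
[0.004, 0.009, 0.004] [-1.1, 1.5, 4.5]
[0.009, 0.017, 0.008] [-2.2, 3.0, 9.0]
[0.013, 0.026, 0.012] [-3.3, 4.5, 13.5]
[0.017, 0.035, 0.016] [-4.4, 6.0, 18.0]
[0.021, 0.043, 0.019] [-5.5, 7.5, 22.5]
--
[0.004, 0.009, 0.004] [-1.1, 1.5, 4.5]
```

```bash
cat >> h.py <<'E'
def droopR(w):
    r=droop(w)[1][1]; return np.interp(r,[377,381,383,394,401,406.5,411],[31.5,24,21.6,7.5,.4,-4.7,-9])-1.6
E
python3 - <<'E'
from h import *
w=grab('wrist');dr=droopR(w);print(dr,droop(w)[1])
print(ringframe(dr))
p,r=hook(-.075,-.004,45,-3,dr);plan(p,r,30,5)
E
```

```text
-3.0545454545454547 [206 403]
(array([-0.0733, -0.1183, -0.0278]), array([28. , -2.7, 44.4]))
[0.007, 0.014, 0.006] [0.2, 0.0, 4.0]
[0.015, 0.029, 0.012] [0.3, 0.1, 8.0]
[0.022, 0.043, 0.018] [0.5, 0.1, 12.0]
[0.03, 0.057, 0.024] [0.6, 0.1, 16.0]
```

Emit:
{"name": "step_arm", "arguments": {"rows": [0,0.005,0.009,0.004,0.1,0,2.5,0,0.012,0.023,0.01,0.3,0,6.5,0,0.02,0.038,0.016,0.4,0,10.5,0,0.027,0.051,0.022,0.5,0,14,0,0.03,0.057,0.024,0.6,0,16]}}

```text
clock: 33.28
ee_pos: [0.5784, 0.1088, 0.1981]
ee_rot: [-2.359, -0.013, 0.802]
contact_force: [0.2, 0.5, -6.2]
opening: 0.0158
gripper_force: 30.0
```

```bash
python3 - <<'E'
from h import *
import pickle
w=grab('wrist');dr=droopR(w);print(dr,droop(w)[1:]);pickle.dump(w,open('w11.pkl','wb'))
print(ringframe(dr),ctrl.get_obs()['contact_force'])
s=grab('side');pickle.dump(s,open('s11.pkl','wb'))
h=cv2.cvtColor(w['img'],cv2.COLOR_RGB2HSV)
print('pred hook tip in wrist',proj(w,hp((0,.021,.073),dr)[0]),'crown',proj(w,hp((0,0,.109),dr)[0]),'ring near/ctr/rim',proj(w,[RC-[.0133,.0129,0],RC,RC-[0,0,.0185],RC+[0,0,.0185]]).round(0).tolist())
save(w,'w11',sc=1.25)
E
```

```text
-0.1857142857142855 (array([242, 400], dtype=int32), [242, 0, 159, 95, 6751])
(array([-0.0004, -0.0723, -0.0072]), array([45.9, -0.9, 44.8])) [ 1.80927757  0.93483649 -4.98661967]
pred hook tip in wrist [[261.98268147  54.29025887]] crown [[318.19590729  36.56629593]] ring near/ctr/rim [[199.0, 98.0], [197.0, 57.0], [232.0, 60.0], [157.0, 53.0]]
```

View pics/w11.png

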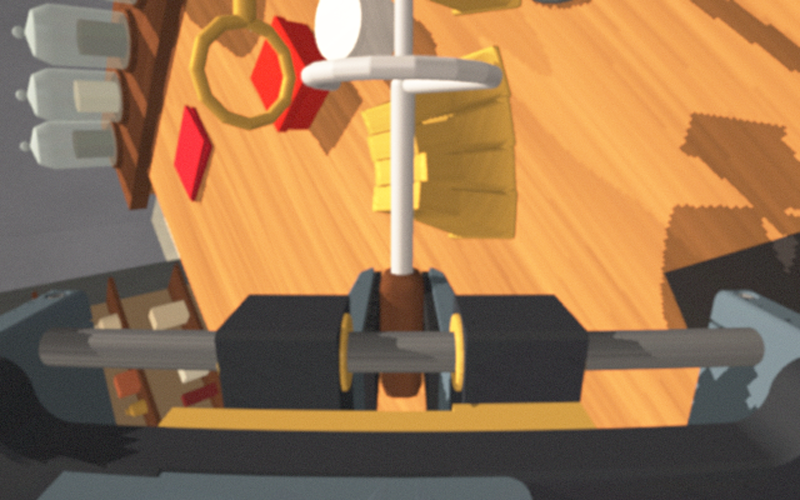

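The picture shows the ring clear at (243,71) and the hook at (303–498, 57–88), just to its right. All five bells are on the bar: four packed straps at y≈115–190 plus one further out at (490,5). The hook sits lower in the picture than predicted, so I'll refit how the hanger sits in the hand.

```bash
python3 - <<'E'
from h import *
import pickle
def fit(n,cv,ev,jv,gv,L,Rr):
    f=pickle.load(open(n,'rb'));c0=np.array(f['T_tool_cam'])
    def px(P,d,dx,dz):
        P=GR+R.from_euler('y',d,degrees=True).apply(np.atleast_2d(P)-GR)+[dx,0,dz]
        q=(FLIP.apply(P-TCPH)-c0[:3,3])@c0[:3,:3]
        return cv2.projectPoints(q,np.zeros(3),np.zeros(3),f['K'],D(f))[0].reshape(-1,2),f['K'][0,0]*.0025/q[:,2]
    def res(p):
        d,dx,dz,s=p
        a,r=px([(0,0,.109),(0,.024,.085),(0,-.024,.085),(0,0,.056),(-.065,0,.066)],d,dx/1e3,dz/1e3)
        return [a[0,1]-cv,(a[1,1]+a[2,1])/2-ev,.5*(a[3,1]-jv),.7*(a[4,1]-gv),a[1,0]-r[1]+s-L,a[2,0]+r[2]+s-Rr]
    o=least_squares(res,[0,0,0,0]);print(n,o.x.round(2),np.round(o.fun,1))
k=1/1.25
fit('w3.pkl',48*k,64*k,75*k,263*k,226,386)
fit('w4.pkl',43*k,62*k,78*k,265*k,245,395)
fit('w11.pkl',66*k,74*k,86*k,268*k,242,400)
E
```

```text
w3.pkl [ -1.99   0.89  -4.3  -11.8 ] [ 0.8 -1.5 -1.4  2.   1.  -1. ]
w4.pkl [ 1.76  0.83 -5.2   1.29] [-0.1  0.2 -0.5  0.1  0.1 -0.1]
w11.pkl [-3.17 -1.22 -6.04  3.19] [ 0.2 -0.1 -2.8  1.8  1.  -1. ]
```

```bash
python3 - <<'E'
from h import *
w=grab('wrist');dr=droopR(w);print(dr,droop(w)[1]);dr=-.8
print(ringframe(dr))
L=[hook(a,b,45,-1,dr,0.002) for a,b in((-.05,-.006),(-.035,-.006),(-.026,-.0065),(-.0225,-.0095),(-.019,-.0145))]
b=rows(L);print('--');rows([hook(a,b,45,-1,dr,.002) for a,b in((-.014,-.0195),(-.007,-.023),(0,-.024))],b)
E
```

```text
-0.1857142857142855 [242 400]
(array([-0.0025, -0.0737, -0.0072]), array([45.3, -1.2, 44.9]))
[-0.0143, 0.0221, 0.0016] [-0.1, 0.3, -1.3] step 26mm 1.3deg
[-0.0247, 0.0329, 0.0016] [-0.1, 0.3, -1.3] step 15mm 0.0deg
[-0.031, 0.0394, 0.0011] [-0.1, 0.3, -1.3] step 9mm 0.0deg
[-0.0334, 0.0419, -0.0019] [-0.1, 0.3, -1.3] step 5mm 0.0deg
[-0.0358, 0.0444, -0.0069] [-0.1, 0.3, -1.3] step 6mm 0.0deg
--
[-0.0035, 0.0036, -0.005] [0.0, 0.0, 0.0] step 7mm 0.0deg
[-0.0083, 0.0086, -0.0085] [0.0, 0.0, 0.0] step 8mm 0.0deg
[-0.0132, 0.0137, -0.0095] [0.0, 0.0, 0.0] step 7mm 0.0deg
```

Emit:
{"name": "step_arm", "arguments": {"rows": [0,-0.014,0.022,0.0015,-0.1,0.3,-1.3,0,-0.025,0.033,0.0015,-0.1,0.3,-1.3,0,-0.031,0.0395,0.001,-0.1,0.3,-1.3,0,-0.0335,0.042,-0.002,-0.1,0.3,-1.3,0,-0.036,0.0445,-0.007,-0.1,0.3,-1.3]}}

```text
clock: 34.05
ee_pos: [0.5426, 0.1522, 0.1906]
ee_rot: [-2.358, -0.008, 0.776]
contact_force: [0.6, -0.5, -6.3]
opening: 0.0161
gripper_force: 30.0
```

```bash
python3 - <<'E'
from h import *
import pickle
w=grab('wrist');print(droopR(w),droop(w)[1]);dr=-.8
print(ringframe(dr),ctrl.get_obs()['contact_force']);pickle.dump(w,open('w12.pkl','wb'))
print('ring ctr',proj(w,[RC]),'tip',proj(w,hp((0,.021,.073),dr)[0]),'L ext',proj(w,hp((0,.024,.085),dr)[0]))
im=w['img'][10:115:3,190:340:2].astype(int);h=cv2.cvtColor(w['img'],cv2.COLOR_RGB2HSV)[10:115:3,190:340:2]
for i,row in enumerate(h): print(10+3*i,''.join('o' if (s<60 and v>120) else '#' if 18<=hh<=30 and s>110 else '.' for hh,s,v in row))
E
```

```text
1.842857142857143 [244 398]
(array([ 0.0019, -0.0189, -0.0154]), array([43.9, -0.9, 45. ])) [-0.11967053 -0.20760782 -7.01842648]
ring ctr [[247.57944019  57.52196372]] tip [[261.72976493  55.55608833]] L ext [[246.92734569  51.67092452]]
10 ........########.######.#.....###########.ooooooooooooooooooooooooooooooooo
13 .......#########.#..............########.#.oooooooooooooooooooooooooooooooo
16 .....#########.#...................########.ooooooooooooooooooooooooooooooo
19 ...#######..###.......................#######oooooooooooooooooooooooooooooo
22 ...###########........................#######.ooooooooooooooooooooooooooooo
25 ...#########...........................#######.oooooooooooooooooooooooooooo
28 ..#########..............................##.###.ooooooooooooooooooooooooooo
31 ..######.#...............................#######.oooooooooooooooooooooooooo
34 ..#######.................................####.##.ooooooooooooooooooooooooo
37 .#########.................................#######ooooooooooooooooooooooooo
40 .#######.#.................................o.#.....ooooooooooooooooo
[... 1208 characters left out ...]
##.............................###.###.......####.ooooooooo####
91 ......#########...........................########..#########.ooooooooo.###
94 ........########.........................###.##.#...#########.ooooooooo.###
97 ..........########......................###.##.......########.ooooooooo####
100 ...........#####.##....................########......########.ooooooooo....
103 ............#########................########.........#######.oooooooo.....
106 ..............############......############..........#######.ooooooooo.###
109 ...............##############.##.####.#####...........#######.ooooooooo.###
112 .................#######################..............#######.ooooooooo.###
```

Emit:
{"name": "step_arm", "arguments": {"rows": [0,-0.0035,0.0035,-0.003,0,0,0,0,-0.008,0.0085,-0.006,0,0,0,0,-0.013,0.0135,-0.007,0,0,0,0,-0.013,0.0135,-0.007,0,0,0]}}

```text
clock: 34.6
ee_pos: [0.5284, 0.1666, 0.1842]
ee_rot: [-2.356, -0.007, 0.778]
contact_force: [-0.7, -0.9, -7.8]
opening: 0.0159
gripper_force: 30.0
```

```bash
python3 - <<'E'
from h import *
import pickle
w=grab('wrist');print(droopR(w),droop(w)[1]);dr=1
print(ringframe(dr),ctrl.get_obs()['contact_force'])
print('ring ctr',proj(w,[RC]))
h=cv2.cvtColor(w['img'],cv2.COLOR_RGB2HSV)[10:115:3,190:340:2]
for i,row in enumerate(h): print(10+3*i,''.join('o' if (s<60 and v>120) else '#' if 18<=hh<=30 and s>110 else '.' for hh,s,v in row))
L=[hook(0,-.0225,t,-1,dr,0.002) for t in(39,32,24,16,8)];b=rows(L);print('--');rows([hook(0,-.0225,0,-1,dr,.002),hook(0,-.03,0,-1,dr,.002),hook(0,-.036,0,-1,dr,.002),hook(0,-.0395,0,-1,dr,.002)],b)
E
```

```text
2.857142857142857 [243 397]
(array([ 0.0031,  0.0025, -0.023 ]), array([45.3,  0.3, 45. ])) [-0.39170753  0.28363629 -6.04045297]
ring ctr [[267.44491684  49.13150758]]
10 ........########.##..........................ooooo#######..ooooooooooo.####
13 ........########.#...........................oooooo########.oooooooooooo...
16 ........####.#####...........................ooooooo########.oooooooooooooo
19 .......##########............................oooooooo########.ooooooooooooo
22 .......#########.............................ooooooooo###.###..oooooooooooo
25 .......#########.............................oooooooooo#######.oooooooooooo
28 ......##########..............................oooooooooo#######oooooooooooo
31 ......##########..............................oooooooooo#######.ooooooooooo
34 ......######.##...............................oooooooooo.####.#.ooooooooooo
37 .....##########................................oooooooooo####.#.ooooooooooo
40 .....##########.................................oooooooo.....oooooooooooooo
43 .....#########.........................oooooooooooooooooooo
[... 1704 characters left out ...]
..####.################.####..#.##.#####.oooooooo.####
112 ..................#...#.#####################################.oooooooo.##.#
[0.0032, -0.0026, -0.0048] [-3.4, -5.1, -1.3] step 6mm 6.3deg
[0.0065, -0.0059, -0.0082] [-8.4, -10.1, -1.4] step 6mm 7.0deg
[0.0105, -0.0101, -0.0112] [-14.1, -15.7, -1.4] step 7mm 8.0deg
[0.0149, -0.0145, -0.0135] [-19.8, -21.3, -1.4] step 7mm 8.0deg
[0.0193, -0.0191, -0.0148] [-25.5, -26.9, -1.5] step 7mm 8.0deg
--
[0.0045, -0.0047, -0.0005] [-5.8, -5.6, -0.1] step 7mm 8.0deg
[0.0045, -0.0047, -0.008] [-5.8, -5.6, -0.1] step 8mm 0.0deg
[0.0045, -0.0047, -0.014] [-5.8, -5.6, -0.1] step 6mm 0.0deg
[0.0045, -0.0047, -0.0175] [-5.8, -5.6, -0.1] step 4mm 0.0deg
```

```bash
python3 - <<'E'
from h import *
dr=2
print(ringframe(dr))
L=[hook(0,z,t,-1,dr,0.003) for t,z in((40,-.028),(33,-.032),(25,-.035),(17,-.035),(9,-.035))];b=rows(L);print('--');rows([hook(0,-.035,2,-1,dr,.003),hook(0,-.036,0,-1,dr,.003)],b)
E
```

```text
(array([ 0.0035,  0.0035, -0.0241]), array([46.,  1., 45.]))
[0.0037, -0.0013, -0.0098] [-2.2, -5.0, -2.0] step 11mm 5.8deg
[0.0069, -0.0045, -0.0172] [-7.1, -9.9, -2.0] step 9mm 7.0deg
[0.011, -0.0086, -0.0234] [-12.8, -15.6, -2.0] step 8mm 8.0deg
[0.0152, -0.013, -0.0257] [-18.5, -21.2, -2.0] step 7mm 8.0deg
[0.0197, -0.0176, -0.0272] [-24.1, -26.8, -1.9] step 7mm 8.0deg
--
[0.004, -0.0041, -0.0005] [-5.0, -4.9, -0.1] step 6mm 7.0deg
[0.0051, -0.0053, -0.0016] [-6.5, -6.3, -0.2] step 2mm 2.0deg
```

Emit:
{"name": "step_arm", "arguments": {"rows": [0,0.0037,-0.0013,-0.009,-2.2,-5,-2,0,0.007,-0.0045,-0.0165,-7.1,-9.9,-2,0,0.011,-0.0085,-0.022,-12.8,-15.6,-2,0,0.015,-0.013,-0.0245,-18.5,-21.2,-2,0,0.0195,-0.0175,-0.026,-24.1,-26.8,-2]}}

```text
clock: 35.28
ee_pos: [0.5489, 0.1483, 0.1598]
ee_rot: [-2.988, -0.055, 0.76]
contact_force: [0.4, -1.9, -3.4]
opening: 0.0156
gripper_force: 30.0
```

```bash
python3 - <<'E'
from h import *
w=grab('wrist');print(droopR(w),droop(w)[1]);dr=droopR(w)
print(ringframe(2),ringframe(dr),ctrl.get_obs()['contact_force'])
print('ring ctr',proj(w,[RC]))
h=cv2.cvtColor(w['img'],cv2.COLOR_RGB2HSV)[0:115:3,190:440:3]
for i,row in enumerate(h): print(3*i,''.join('o' if (s<60 and v>120) else '#' if 18<=hh<=30 and s>110 else '.' for hh,s,v in row))
E
```

```text
5.9 [285 394]
(array([ 0.0027,  0.0017, -0.0312]), array([44. , -1.2,  8.7])) (array([ 0.0045,  0.0027, -0.0373]), array([44.6,  2.7,  8.7])) [-1.05741225 -2.28112516 -2.88670335]
ring ctr [[293.80053501  32.70083408]]
0 .......................###################oooo.###.###.oooooooo.....................
3 .......................###############.###oooo.###.#####.oooo.......................
6 .......................########..#.######.oooo..##....###.#.........................
9 .......................########...#######.oooo.#############........................
12 .......................#######.....#######oooo.#####.#######........................
15 .......................########.....#####.oooo.#############........................
18 .......................########.....#####.oooo.############.........................
21 .......................########.....#####.oooo.#############........................
24 .......................########.....######oooo.############.........................
27 .......................########.....#####.oooo.########.###.........................
30 ..
[... 1851 characters left out ...]
......................######.#######.ooooo#######..###.........................
96 ............................##########.##.ooooo#####.######.........................
99 ............................#####.####.##.ooooo####.#######.........................
102 ............................#####.###.###.ooooo########.###.........................
105 ..............................###########oooooo##.#########.........................
108 ...............................##########oooooo#####.######.........................
111 ...............................##########oooooo######.#####.........................
114 ................................#.###.###oooooo####.#..####.........................
```

The hook now passes through the ring: its tip shows left of the ring wire (u≈250), and the ring has begun to carry load. I'll finish the roll and settle it.

Emit:
{"name": "step_arm", "arguments": {"rows": [0,0.003,-0.003,-0.001,-3.2,-3.1,0,0,0.005,-0.005,-0.002,-6.3,-6.1,0,0,0.005,-0.005,-0.004,-6.3,-6.1,0,0,0.005,-0.005,-0.006,-6.3,-6.1,0]}}

```text
clock: 35.83
ee_pos: [0.5543, 0.1461, 0.1538]
ee_rot: [-3.133, -0.059, 0.769]
contact_force: [-1.6, 5.6, 5.9]
opening: 0.0161
gripper_force: 30.0
```

```bash
python3 - <<'E'
from h import *
F=[]
for i in range(4): w=grab('wrist');F.append(ctrl.get_obs()['contact_force'])
dr=droopR(w);print(dr,droop(w)[1],np.mean(F,0));print(ringframe(dr))
EOF=0
E
```

```text
7.181818181818182 [327 393] [-1.88136783  6.20854034  6.19382215]
(array([ 0.0077,  0.0011, -0.0455]), array([44.1,  3.8,  0.5]))
```

Emit:
{"name": "step_arm", "arguments": {"rows": [0,-0.0005,0.001,0.001,0,0,0,0,-0.0005,0.002,0.002,0,0,0,0,-0.0005,0.002,0.002,0,0,0]}}

```text
clock: 36.4
ee_pos: [0.5536, 0.1462, 0.1544]
ee_rot: [-3.136, -0.055, 0.768]
contact_force: [0.4, 4.8, 4.4]
opening: 0.0157
gripper_force: 30.0
```

```bash
python3 - <<'E'
from h import *
F=[]
for i in range(4): w=grab('wrist');F.append(ctrl.get_obs()['contact_force'])
dr=droopR(w);print(dr,droop(w)[1],np.mean(F,0));print(ringframe(2.4),ctrl.get_obs()['ee_pos'])
E
```

```text
Traceback (most recent call last):
  File "h.py", line 104, in droopR
    r=droop(w)[1][1]; return np.interp(r,[377,381,383,394,401,406.5,411],[31.5,24,21.6,7.5,.4,-4.7,-9])-1.6
      ~~~~~^^^
  File "h.py", line 67, in droop
    i=l[50:95,312:330]; i=np.bincount(i[i>0]).argmax(); x,y,w,hh,a=st[i]
                          ~~~~~~~~~~~~~~~~~~~~~~~~~~^^
ValueError: attempt to get argmax of an empty sequence
```

Emit:
{"name": "step_arm", "arguments": {"rows": [0,-0.0005,0.001,0.0015,0,0,0,0,-0.001,0.002,0.003,0,0,0,0,-0.001,0.002,0.003,0,0,0]}}

```text
clock: 36.98
ee_pos: [0.5505, 0.1465, 0.1556]
ee_rot: [-3.136, -0.049, 0.769]
contact_force: [1.5, -1.6, -3.8]
opening: 0.0156
gripper_force: 30.0
```

```bash
python3 - <<'E'
from h import *
F=[]
for i in range(4): w=grab('wrist');F.append(ctrl.get_obs()['contact_force'])
print(np.mean(F,0));print(ringframe(2.4),ctrl.get_obs()['ee_pos'])
h=cv2.cvtColor(w['img'],cv2.COLOR_RGB2HSV)[0:115:3,190:440:3]
for i,row in enumerate(h): print(3*i,''.join('o' if (s<60 and v>120) else '#' if 18<=hh<=30 and s>110 else '.' for hh,s,v in row))
E
```

```text
[ 0.78804885 -1.01355323 -4.89174962]
(array([ 0.0036,  0.0042, -0.0365]), array([44.1, -0.4,  0.3])) [0.55062487 0.14688394 0.15584667]
0 ................................##.######.o#############............................
3 .................................########.o.############............................
6 .................................########.o#############............................
9 ..................................##.####.o############.............................
12 ..................................#.##.##.o############.............................
15 ..................................#######.o########.###.............................
18 ...................................######.o############.............................
21 ...................................######.o#######.####.............................
24 ...................................######.o############.............................
27 ...................................######.o############.............................
30 ...................................######.o########.................................
[... 1769 characters left out ...]
.........................###########oo############.............................
96 ..............................###########oo############.............................
99 ..............................###########.o############.............................
102 ..............................###########.o############.............................
105 ..........#....................##########oo.#######.###.............................
108 ...............................#..####..#oo.########.##.............................
111 ....#....#......................#########.o.###########.............................
114 ................................#########oo.###########.............................
```

Emit:
{"name": "step_arm", "arguments": {"rows": [0,0,0,-0.001,0,0,0,0,0,0,-0.0015,0,0,0,0,0,0,-0.0015,0,0,0,0.25,0,0,-0.0015,0,0,0,0.25,0,0,-0.0015,0,0,0]}}

```text
clock: 37.8
ee_pos: [0.5532, 0.1482, 0.1566]
ee_rot: [-3.138, -0.057, 0.769]
contact_force: [0.6, -0.2, 0.2]
opening: 0.0229
gripper_force: 0.0
```

```bash
python3 - <<'E'
from h import *
for i in range(2): w=grab('wrist')
o=ctrl.get_obs();print(o['contact_force'],o['opening'],o['ee_pos'])
h=cv2.cvtColor(w['img'],cv2.COLOR_RGB2HSV)[0:130:3,190:440:3]
for i,row in enumerate(h): print(3*i,''.join('o' if (s<60 and v>120) else '#' if 18<=hh<=30 and s>110 else '.' for hh,s,v in row))
E
```

```text
[-0.56290088  0.43661874 -0.70357128] 0.022900185525062726 [0.55272568 0.14794638 0.15618542]
0 ................................ooo######################...........................
3 .................................oo.###.#################...........................
6 ...................................o#############.#######...........................
9 .....................................#####.#######.######...........................
12 .....................................####################...........................
15 ....................................#####################...........................
18 ....................................###############.................................
21 ..........................................#########.................................
24 ..........................................#########.................................
27 ..........................................########..................................
30 ..........................................########..................................
33 .......................................
[... 2171 characters left out ...]
...#........................###################.##...........................
111 ...........#.......................######################...........................
114 ............#......................#####################............................
117 ...................................#####################............................
120 ...............#...................#####################............................
123 ....................................###########.########............................
126 ....................................######.o.##.########............................
129 ....................................######.ooooo########............................
```

Emit:
{"name": "step_arm", "arguments": {"rows": [0.6,0,0,0,0,0,0,0.6,0,0,0,0,0,0,0.6,0,0,0,0,0,0,0.6,0,0,0.01,0,0,0,0.6,0,0,0.025,0,0,0]}}

```text
clock: 38.52
ee_pos: [0.5519, 0.1476, 0.1812]
ee_rot: [-3.137, -0.053, 0.769]
contact_force: [0.4, -1.3, 0.5]
opening: 0.0545
gripper_force: 0.0
```

Emit:
{"name": "step_arm", "arguments": {"rows": [0.6,-0.005,-0.005,0.03,0,0,0,0.6,-0.02,-0.02,0.07,0,0,0,0.6,-0.05,-0.05,0.11,0,0,0,0.6,-0.09,-0.09,0.14,0,0,0,0.6,-0.13,-0.13,0.16,0,0,0]}}

```text
clock: 39.15
ee_pos: [0.4212, 0.0167, 0.3433]
ee_rot: [-3.14, -0.056, 0.77]
contact_force: [0.1, -0.9, 0.4]
opening: 0.055
gripper_force: 0.0
```

```bash
python3 - <<'E'
from h import *
import time
for i in range(10): s=grab('side')
print(ctrl.get_obs()['ee_pos'],ctrl.get_obs()['clock'])
u=R.from_euler('z',44,degrees=True);O=RC+[0,0,-.1225]
for x,z in((.084,0),(-.055,0),(-.055,.055),(-.09,.055),(-.115,.055),(0,.109),(.05,-.04)): print(x,z,proj(s,O+u.apply([x,0,z])).round(1).tolist())
h=cv2.cvtColor(s['img'],cv2.COLOR_RGB2HSV)[115:205,240:320]
for i,row in enumerate(h): print(115+i,''.join('o' if (q<60 and v>140) else '#' if 17<=hh<=30 and q>100 and v>80 else 'w' if (hh<15 and v<120 and q>90) else '.' for hh,q,v in row))
E
```

```text
[0.42240454 0.0181956  0.33971656] 39.65
0.084 0 [[274.6, 161.0]]
-0.055 0 [[270.0, 182.8]]
-0.055 0.055 [[268.5, 168.8]]
-0.09 0.055 [[267.1, 174.7]]
-0.115 0.055 [[266.1, 179.2]]
0 0.109 [[269.1, 145.9]]
0.05 -0.04 [[274.4, 175.4]]
115 ....................#.##.##.#.................oooooooooooooooooooooooooooooooooo
116 ............#...##############...............ooooooooooooooooooooooooooooooooooo
117 ............#...##############...............ooooooooooooooooooooooooooooooooooo
118 ...................############..............ooooooooooooooooooooooooooooooooooo
119 ........................##..................ooooooooooooooooo..ooooooooooooooooo
120 ............................................ooooooooooooooo.......oooooooooooooo
121 ............................................ooooooooooooo............ooooooooooo
122 ............................................oooooooooo.................ooooooooo
123 ...........................................ooooooooo.....................ooooooo
124 ###..##.#####..............................ooooooo.......................ooooooo
125 ############
[... 6083 characters left out ...]
....................
197 ...........................############.........................................
198 ...........................##########...........................................
199 ................................................................................
200 ................................................................................
201 ................................................................................
202 ................................................................................
203 ................................................................................
204 ................................................................................
```

Emit:
{"name": "step_arm", "arguments": {"rows": [0.6,0,0,0,0,0,0,0.6,0,0,0,0,0,0,0.6,0,0,0,0,0,0,0.6,0,0,0,0,0,0,0.6,0,0,0,0,0,0]}}

```text
clock: 40.28
ee_pos: [0.4219, 0.0176, 0.3405]
ee_rot: [-3.137, -0.053, 0.769]
contact_force: [-0.6, -0.5, -0.4]
opening: 0.0548
gripper_force: 0.0
```

Emit:
{"name": "step_arm", "arguments": {"rows": [0.6,0,0,0,0,0,0,0.6,0,0,0,0,0,0,0.6,0,0,0,0,0,0,0.6,0,0,0,0,0,0,0.6,0,0,0,0,0,0]}}

```text
clock: 40.9
ee_pos: [0.422, 0.0176, 0.3405]
ee_rot: [-3.137, -0.053, 0.769]
contact_force: [-1.0, 0.8, 0.5]
opening: 0.0547
gripper_force: 0.0
```

```bash
python3 - <<'E'
from h import *
s=grab('side')
h=cv2.cvtColor(s['img'],cv2.COLOR_RGB2HSV)[156:186,262:290]
for i,row in enumerate(h): print(156+i,''.join('o' if (q<60 and v>140) else '#' if 17<=hh<=30 and q>100 and v>80 else 'w' if (hh<15 and v<120 and q>90) else '.' for hh,q,v in row))
# any brass left on the pad area?
a=cv2.cvtColor(s['img'],cv2.COLOR_RGB2HSV);m=cv2.inRange(a,(18,120,100),(30,255,255));n,l,st,c=cv2.connectedComponentsWithStats(m);print([st[i].tolist() for i in range(1,n) if st[i][4]>60])
t=grab('top');a=cv2.cvtColor(t['img'],cv2.COLOR_RGB2HSV);m=cv2.inRange(a,(18,120,100),(30,255,255));n,l,st,c=cv2.connectedComponentsWithStats(m);print([st[i].tolist() for i in range(1,n) if st[i][4]>15 and st[i][1]>130])
E
```

```text
156 ..............#.............
157 ..............#.............
158 ............oo..............
159 ............oo..............
160 ......oo...ooo#.............
161 w.....o..##o..#.............
162 ......o.#######.............
163 .....oo.#######.............
164 .....o......###.............
165 ....oo....oo.###............
166 ....oo....o..###............
167 ....oo...oo..###............
168 ...oo.#..oo.####............
169 ....o.##.oo.####............
170 ......##oo.#####............
171 .....###...#####............
172 ...w.############...........
173 ...w.#############..........
174 ...w.#############.....o....
175 ...ww##############o........
176 ..ww.##############.........
177 ..ww.#############..........
178 .ww...############..........
179 .ww.o.###########...........
180 .ww.o.###########...........
181 o.w.oo..##########..........
182 o....o.###########..........
183 ..##...###########..........
184 .###...###########..........
185 .#################..........
[[223, 124, 34, 7, 88], [266, 135, 354, 184, 1051], [83, 145, 18, 11, 105], [261, 161, 19, 38, 310]]
[[240, 177, 7, 8, 19], [250, 193, 8, 7, 27], [8, 294, 9, 3, 17]]
```

```bash
python3 -c "
from station import workorder
print(workorder.sign_off())"
```

```text
the job is handed in; nothing more can be done
None
```

I handed the job in at 41 s: the camera views show the hanger back in the ring, nearly level and let go, carrying all five bells, but the sign-off returned no verdict.

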